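# Turn the icon panels over into the drying tray and start the dryer

### The job

The fronts of the small wooden icon panels are dry, now dry their backs: pull the dryer's tray fully out, and put every panel in it turned over, flat on the lining with its battened back up - not twisting it round in the grip, but letting it tip over the top edge of the drawing slope so that it turns as it drops into the tray. With all of them in, slide the tray fully home under the lamp, then turn the isolator fully on, and after it the selector fully round to drying. Leave the jars, tools and other things on the table where they stand.

Things in the scene. Friction and masses are not known exactly. Their poses are not given: they have to be found in the camera images.
- panel1_mid (a point): Centre of a small wooden icon panel, 100 mm along its x, 56 mm along its y, 14 mm thick, about 55 g. Its z axis points out of its front, a white-primed field sunk 3 mm inside a raised wooden border; the back is bare wood with two dark battens across it. It starts flat on the table, front up. Turned over, z points down. Two or three such panels are present.
- panel2_mid (a point): Centre of another panel just like panel1, axes the same; may be absent.
- panel3_mid (a point): Centre of another panel just like panel1, axes the same; may be absent.
- slope: Wooden drawing slope (fixed), 280 mm wide along y. Origin at the foot of its upright back, mid-width; +x points away from the back, over the tray. Its top is a flat rail 12 mm deep, 155 mm above the table; behind it (-x) the board falls at 41 degrees over 153 mm to a ledge 38 mm high.
- slope_edge (a point): Middle of the slope's top edge, where the upright back meets the top rail; axes as the slope's, the edge runs along y, level. A panel let go level, its length along x, its centre 10 to 20 mm past the edge (+x) and its underside up to 15 mm above it, tips over, makes half a turn and lands back up in the tray, centre some 70 to 110 mm out from the edge.
- tray_mid (a point): Middle of the tray's lined floor (17 mm above the table), moves with the tray. The inside is 166 mm (x) by 260 mm (y), walls 18 mm high, on the +x side 34 mm. Slides along its y. Fully out, this point is 93 to 95 mm (+x) from the slope's back and within 4 mm of its mid-width. Room for three panels side by side, lengths across the tray, centres 88 mm apart along y.
- tray_grip (a point): Centre of the tray's black handle, a block 50 mm (x) by 14 mm (y) by 34 mm high, 45 mm above the table, 190 mm from tray_mid towards -y; axes as tray_mid. Clear all round and above. With the tray home the lamp hood, 175 mm high, begins 90 mm from it towards +y.
- tray (a joint): Slide of the tray, m: 0 = fully out at its loading stop beside the slope, growing along tray_mid's +y to 0.275 = fully home at the stop under the lamp hood. About 2 N of friction.
- isolator_grip (a point): On the isolator's vertical axis at grip height, 144 mm above the table: a black bar handle 60 mm along this point's x, 14 mm wide, from 21 mm below to 13 mm above this point, on the control box (lid 112 mm above the table). The control nearer the slope. The point turns with it.
- isolator (a joint): Isolator, rad: 0 = off, turns clockwise seen from above to its stop at 1.4 = on. Starts within 0.1 of off. About 0.05 N m of friction, stays where it is left.
- selector_grip (a point): On the selector's vertical axis at grip height, 144 mm above the table: a grey bar handle 44 mm along this point's x, 14 mm wide, from 17 mm below to 13 mm above this point, on a round boss. 90 mm from the isolator, farther from the slope. The point turns with it.
- selector (a joint): Selector, rad: 0 = idle, turns clockwise seen from above to its stop at 1.4 = drying. Steel latch plates under the two handles interlock: until the isolator is nearly on, the selector moves no more than 0.15 rad. About 0.05 N m of friction, stays where it is left.
- jar_a: Amber glass jar, 46 mm across, 55 mm high; origin under its middle. A bystander, to be left where it stands.
- jar_b: Brown earthenware jar, 48 mm across, 58 mm high; origin under its middle. A bystander, to be left where it stands.
- bottle_a: Green glass bottle, 52 mm across, 150 mm high; origin under its middle. A bystander, to be left where it stands.
- bowl_a: White bowl, 90 mm across, 40 mm high; origin under its middle. A bystander, to be left where it stands.
- knife_a: Palette knife with a wooden handle, 190 mm long, 18 mm wide, lying flat; origin under its middle. A bystander, to be left where it stands.
- cup_a: Blue cup, 72 mm across, 85 mm high; origin under its middle. A bystander, to be left where it stands.
- block_a: Cork sanding block, 70 by 45 by 30 mm; origin under its middle. A bystander, to be left where it stands.
Mind the look-alikes: they are no part of the job. Leave any orange or turquoise look-alike of the part that bears panel3_mid alone.

How it is judged:
By the outcome, as a careful person would: the job done as asked, in the order asked, and still so for the second after the job is handed in, with the robot touching nothing.
Of panel1, panel2, panel3 only 2 to 3 are there at a start; the rules pass over those that are not, and their reading is None.
At some moment in a run one of panel1, panel2, panel3 may be knocked a few centimetres aside while the robot is not near it.
It also fails if it takes over 208 s, if anything falls off the work surface, if the arm or the gripper's body presses on something with over 40 N, if the wrist force passes 120 N, or if a joint passes its speed limit or range.

### The arm

A 7-joint arm with a two-finger parallel gripper is mounted at the origin on the work surface. World frame = base frame: x ahead of the robot, y to its left, z up, the work surface at z = 0. Lengths are in m, angles in rad, forces in N, time in s.
With the tool pointing down it reaches from about 0.4 to 0.75 m from the base axis. Payload 19.5 kg.
Tool frame: the origin (TCP) lies midway between the tips of the shut fingers; the grasp point (between the pads) lies 19 mm behind it; z points along the fingers, x is the direction in which the jaws open and shut, and the axes are right-handed (so a half turn about z gives the same grasp; the last joint's range is limited). The gripper opens to 85 mm and grips with 20 to 120 N. Pads are 22 mm wide; open, the fingers measure 114 mm over their backs; the gripper's body (76 mm by 85 mm) begins 54 mm behind the grasp point. The pads swing forward as they close: fully open they stand 13 mm farther back than shut.
Start: joints at [1.138, 0.707, -0.028, 1.485, 0.022, 0.951, -0.075], TCP at [0.219, -0.532, 0.205] pointing down, gripper open.
Joint ranges: [-2.71, 2.71], [-0.32, 2.16], [-1.57, 1.52], [0, 2.45], [-1.46, 4.6], [0, 2.02], [-2.83, 2.83]. Speed limits (rad/s): [1.89, 1.89, 2.57, 2.57, 3.01, 3.01, 3.01].

### API

Orientations are given as a unit quaternion [w, x, y, z].
In Python, from workcell import env gives the robot as it stands. The module is installed in compiled form; this text tells all that it offers.
- The arm moves only by the tool play_rows, never from a script. Its argument "moves" is a list that holds one entry, the list of rows, each a list of 7 numbers: the turn, a rotation vector about the world's x, y, z in rad, then the shift along the world's x, y, z in m, then the finger opening in m, from 0 to 0.0854. In form: [[[wx, wy, wz, x, y, z, jaw], ...]]. A call has 1 to 12 rows; each row is the pose to reach, as a shift and turn from the pose measured when the call began; what a row does not reach only later rows make up. A row lasts 1/10 s, in which the tool goes at most 50 mm and 8.59 degrees, less where a joint would pass 70% of its speed; a pose out of reach is approached as far as the arm can. A call with a gripper value outside its range is refused whole. The fingers move at their own pace and stop on an object; "grip_force" is the grip in N (left out, the last holds). Time passes only in rows, so rows that repeat a pose let the fingers close. It gives the time, the measured TCP pose, the force and the opening at its end, in the units of the state.
- env.state(): the state, without advancing time (a new reading comes with each control period).
- env.read_camera(name): name is "side" or "top" or "wrist"; returns a dict with "image" (420x560x3 uint8, red, green, blue), "fx", "fy", "cx", "cy" (pixels), "R" (3x3) and "t" (3): a world point X has camera coordinates R X + t. Camera axes: x right, y down, z forward; pixel columns grow to the right and rows downward; lengths in m; the calibration is good to about 2 mm. The wrist camera is an equidistant fisheye: a pixel r from the principal point sees the ray r / f radians off the axis. A picture is of the moment at which its call begins. There is no depth.
- env.job_done(): hands the job in, once; it reports no verdict.
The state is a dict: "clock": time; "q": joint angles; "qvel": joint speeds; "joint_torque": joint torques, N m; "position": TCP position; "orientation": TCP orientation; "wrist_force": force on the tool from outside, world axes, zero at the start; "wrist_torque": the same for the moment, N m; "width": opening from 0.0 (shut) to 1.0 (fully open).
Only numpy, scipy, OpenCV 4.12 (cv2) and the standard library are available. Lean on these libraries where they do the work, as an engineer would, in place of code of your own. Each camera call takes 0.05 s, during which the arm holds its last target. There are 200 camera calls.

## Working session

There is one attempt and no reset: what is moved stays moved. The work goes in short steps, Python scripts to look and compute and a tool call to move; the robot and the scene stay as the last step left them, time stands still between calls to the robot, and variables do not carry over. Pictures are saved under pics/ and viewed, about 12 in all and at most 16, crops included, and the job is handed in when it is done.

Besides the shell and the picture viewer there is one more tool, called as name([rows], argument=value, ...), one row to a line, values as JSON. play_rows: Moves the arm, as the interface text tells. Its arguments: {"type":"object","properties":{"moves":{"type":"array","items":{"type":"array","items":{"type":"array","items":{"type":"number"}}}},"grip_force":{"type":"number"}},"required":["moves"]}

```bash
mkdir -p pics
cat > h.py <<'E'
import numpy as np, cv2
from workcell import env
def cam(n):
    c=env.read_camera(n); c['R']=np.array(c['R']); c['t']=np.array(c['t']); return c
def save(c,f,crop=None,s=1):
    im=cv2.cvtColor(c['image'],cv2.COLOR_RGB2BGR)
    if crop: x0,y0,x1,y1=crop; im=im[y0:y1,x0:x1]
    cv2.imwrite('pics/'+f,cv2.resize(im,None,fx=s,fy=s,interpolation=cv2.INTER_CUBIC))
def ray(c,u,v,fish=False):
    x=(u-c['cx'])/c['fx'];y=(v-c['cy'])/c['fy']
    if fish:
        r=np.hypot(x,y); d=np.array([np.sin(r)*x/max(r,1e-9),np.sin(r)*y/max(r,1e-9),np.cos(r)])
    else: d=np.array([x,y,1.])
    return -c['R'].T@c['t'], c['R'].T@d
def plane(c,u,v,z,fish=False):
    o,d=ray(c,u,v,fish); return o+d*(z-o[2])/d[2]
def proj(c,X):
    p=c['R']@np.array(X)+c['t']; return np.array([c['fx']*p[0]/p[2]+c['cx'],c['fy']*p[1]/p[2]+c['cy']])
def st():
    s=env.state(); print({k:np.round(s[k],3).tolist() for k in ('clock','q','position','orientation','wrist_force','width')})
E
python3 - <<'E'
from h import *
st()
for n in('top','side'):
    c=cam(n); save(c,n+'0.png',s=1.42); np.savez(n+'0.npz',**c); print(n,c['fx'],c['cx'],c['cy'],-c['R'].T@c['t'],c['R'].round(3).tolist())
E
```

```text
{'clock': 0.0, 'q': [1.138, 0.707, -0.028, 1.485, 0.022, 0.951, -0.076], 'position': [0.219, -0.531, 0.205], 'orientation': [-0.0, 0.831, -0.556, -0.0], 'wrist_force': [-0.224, 0.02, -0.657], 'width': 1.001}
top 395.5053498907139 277.2049476995013 203.2649038469032 [ 0.25180945 -0.15684342  1.36463092] [[0.022, -1.0, 0.003], [-0.978, -0.023, -0.206], [0.206, 0.001, -0.978]]
side 515.1974846202065 279.24585469349813 206.8963209880168 [ 0.22586183 -1.44048719  0.97436052] [[0.977, -0.214, -0.013], [-0.127, -0.528, -0.84], [0.173, 0.822, -0.543]]
```

View pics/top0.png

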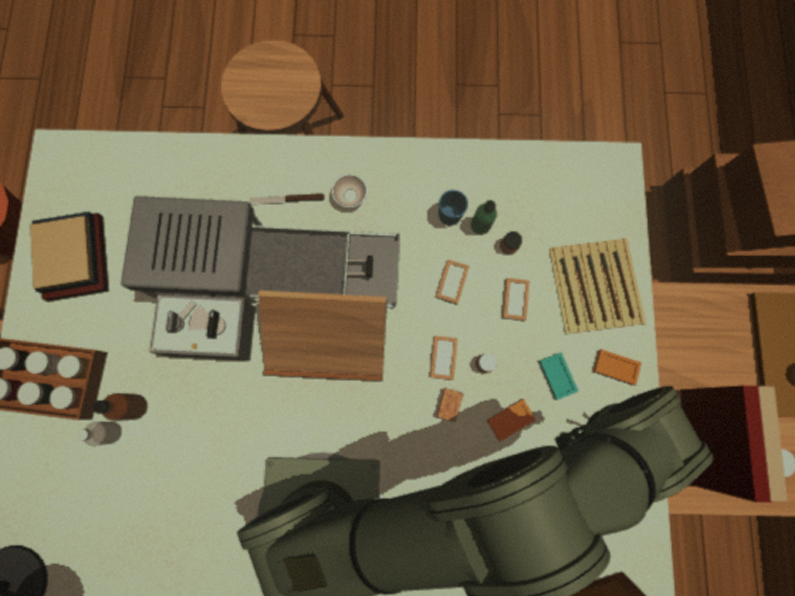

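View pics/side0.png

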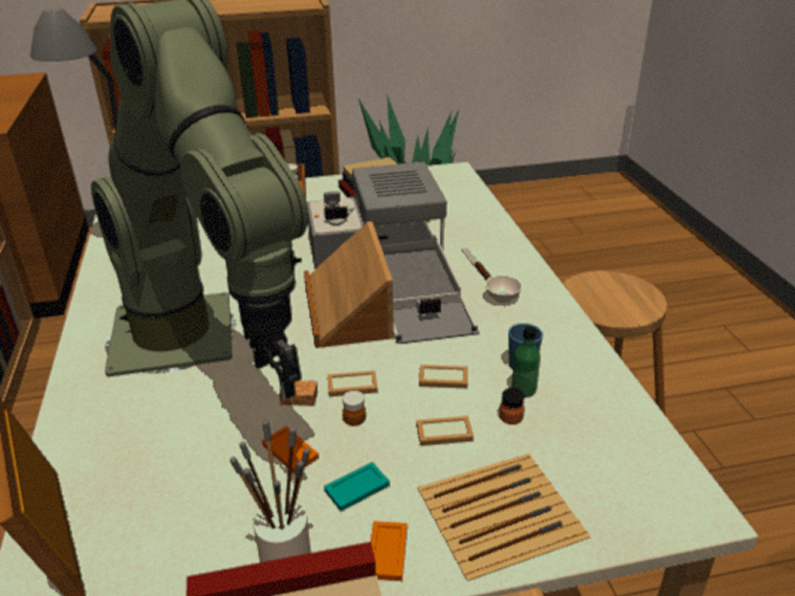

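Panels (top, zoomed px): (453,282), (515,299) and (443,357), with white fields and wooden borders. Look-alikes are orange (513,420) and (618,367), turquoise (559,375) and cork block (450,405); I leave those alone. The tray is partly home, with its handle at about (368,266).

```bash
cat >> h.py <<'E'
def panels(c,z=0.014,show=False):
    hsv=cv2.cvtColor(c['image'],cv2.COLOR_RGB2HSV)
    m=cv2.inRange(hsv,(5,75,90),(25,255,255))
    out=[]
    cs,_=cv2.findContours(m,cv2.RETR_EXTERNAL,cv2.CHAIN_APPROX_NONE)
    for k in cs:
        if cv2.contourArea(cv2.convexHull(k))<120: continue
        P=np.array([plane(c,u,v,z)[:2] for u,v in k[:,0,:]],np.float32)*1000
        (x,y),(w,h),a=cv2.minAreaRect(P)
        if w<h: w,h,a=h,w,a+90
        a=(a+90)%180-90
        if not(85<w<125 and 45<h<75): continue
        u,v=proj(c,[x/1000,y/1000,z]).astype(int)
        inner=c['image'][v-1:v+2,u-1:u+2].reshape(-1,3).mean(0)
        out.append((x/1000,y/1000,w,h,a)); print('panel? %.4f %.4f size %.0f %.0f ang %.1f px %d %d rgb %s'%(x/1000,y/1000,w,h,a,u,v,inner.round()))
    return out
E
python3 - <<'E'
from h import *
T=dict(np.load('top0.npz'));S=dict(np.load('side0.npz'))
for c in(T,S): print('--');panels(c)
k=1/1.42
# rough points zoomed px, height
for n,u,v,z in [('handle',368,266,.062),('edgeL',259,292,.155),('edgeR',386,297,.155),('iso?',213,324,.157),('sel?',173,322,.157),('tray corner front',347,233,.035),('frame end top',399,234,.02),('frame end bot',397,304,.02),('footL',266,377,.038),('footR',383,380,.038),('jar_b?',511,242,.055),('jar a',486,363,.055),('bottle',490,205,.15)]:
    print(n,plane(T,u*k,v*k,z).round(3))
save(T,'topcrop.png',(90,130,290,280),4)
E
```

```text
--
panel? 0.3592 -0.6919 size 109 59 ang 72.5 px 434 258 rgb [164. 101.  46.]
panel? 0.3716 -0.2766 size 102 60 ang -5.9 px 311 251 rgb [171. 178. 160.]
panel? 0.5193 -0.4536 size 102 60 ang -6.2 px 362 210 rgb [171. 179. 157.]
panel? 0.5595 -0.2985 size 101 59 ang -17.5 px 318 197 rgb [171. 178. 153.]
--
panel? 0.5194 -0.4610 size 105 65 ang -13.2 px 312 301 rgb [192. 196. 155.]
panel? 0.3711 -0.2867 size 103 69 ang -10.6 px 247 268 rgb [192. 197. 155.]
panel? 0.5589 -0.3082 size 101 68 ang -17.0 px 311 263 rgb [193. 197. 155.]
handle [ 0.58  -0.093  0.062]
edgeL [0.493 0.14  0.155]
edgeR [ 0.488 -0.139  0.155]
iso? [0.419 0.234 0.157]
sel? [0.422 0.321 0.157]
tray corner front [ 0.67  -0.037  0.035]
frame end top [ 0.675 -0.165  0.02 ]
frame end bot [ 0.497 -0.164  0.02 ]
footL [0.314 0.138 0.038]
footR [ 0.313 -0.135  0.038]
jar_b? [ 0.65  -0.437  0.055]
jar a [ 0.357 -0.373  0.055]
bottle [ 0.708 -0.371  0.15 ]
```

View pics/topcrop.png

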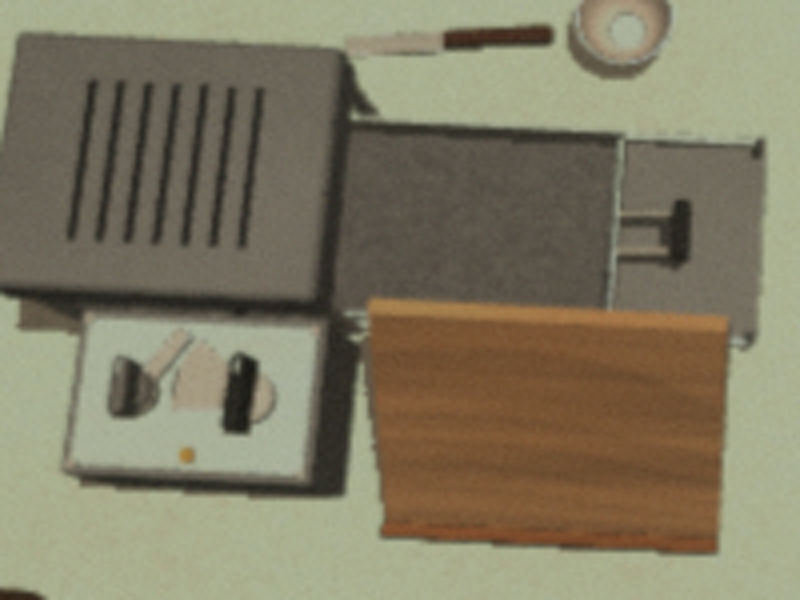

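```bash
cat >> h.py <<'E'
from scipy.spatial.transform import Rotation as Ro
def go(p,yaw=None):
    s=env.state(); q=s['orientation']; R=Ro.from_quat([q[1],q[2],q[3],q[0]])
    d=np.array(p)-s['position']; w=np.zeros(3)
    if yaw is not None:
        a=np.deg2rad(yaw); x=np.array([np.cos(a),np.sin(a),0]); z=np.array([0,0,-1.]); T=Ro.from_matrix(np.c_[x,np.cross(z,x),z])
        w=(T*R.inv()).as_rotvec()
    print('w',w.round(4).tolist(),'d',d.round(4).tolist(),'rows>=',int(np.ceil(max(np.linalg.norm(d)/.05,np.rad2deg(np.linalg.norm(w))/8.59))))
def tri(c1,p1,c2,p2):
    o,d=ray(c1,*p1);e,f=ray(c2,*p2); d/=np.linalg.norm(d);f/=np.linalg.norm(f)
    a,b=np.linalg.lstsq(np.c_[d,-f],e-o,rcond=None)[0]; P,Q=o+a*d,e+b*f
    return (P+Q)/2, np.linalg.norm(P-Q)
E
python3 - <<'E'
from h import *
T=dict(np.load('top0.npz'));S=dict(np.load('side0.npz'))
def dark(c,box,th=45):
    x0,y0,x1,y1=box; g=c['image'][y0:y1,x0:x1].max(2); n,l,s,ce=cv2.connectedComponentsWithStats((g<th).astype(np.uint8))
    for i in range(1,n):
        if s[i,4]>15: print(s[i]+[x0,y0,0,0,0],ce[i]+[x0,y0])
print('T');dark(T,(250,175,268,200));print('S');dark(S,(285,200,320,228))
print('iso T');dark(T,(140,212,160,245),60)
for n,u,v in [('eL',372,299),('eR',728,318)]: print(n,plane(T,90+u/4,130+v/4,.155).round(4))
save(S,'sidecrop.png',(205,110,345,245),5)
go([.583,-.093,.13],-90)
E
```

```text
T
[258 181   4  14  38] [259.23684211 187.68421053]
S
[295 211  15  10 131] [302.22137405 215.52671756]
iso T
[146 219   8  19 100] [149.55 228.91]
eL [0.4955 0.1386 0.155 ]
eR [ 0.4868 -0.1394  0.155 ]
w [-0.001, -0.0002, -0.3908] d [0.3641, 0.4384, -0.0748] rows>= 12
```

View pics/sidecrop.png

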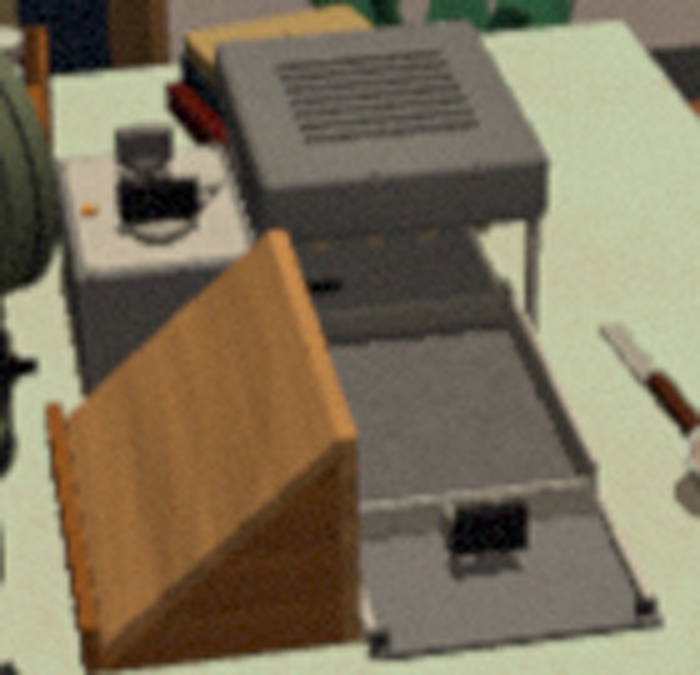

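Run:
```python
from h import *
T=dict(np.load('top0.npz'));S=dict(np.load('side0.npz'))
print(plane(T,259.7,187.8,.06).round(4), tri(T,(259.7,187.8),S,(302.2,215)))
print('side front face centre', plane(S,302.2,215.5,.045), 'iso', plane(T,149.6,228.9,.155))
```

```text
[ 0.5794 -0.0944  0.06  ] (array([ 0.584498 , -0.0935743,  0.0422609]), np.float64(0.0013238562305030626))
side front face centre [ 0.5834129  -0.10018532  0.045     ] iso [0.41721439 0.23595265 0.155     ]
```

play_rows([
  [[0,0,-0.03,0.03,0.03,0,0.085],[0,0,-0.06,0.06,0.07,0,0.085],[0,0,-0.1,0.09,0.11,0,0.085],[0,0,-0.13,0.12,0.145,0,0.085],[0,0,-0.17,0.15,0.18,0,0.085],[0,0,-0.2,0.18,0.22,0,0.085],[0,0,-0.24,0.21,0.255,0,0.085],[0,0,-0.27,0.24,0.29,0,0.085],[0,0,-0.31,0.27,0.325,0,0.085],[0,0,-0.34,0.3,0.365,0,0.085],[0,0,-0.37,0.33,0.4,0,0.085],[0,0,-0.39,0.365,0.438,0,0.085]],
], grip_force=40)

```text
clock: 1.3
position: [0.5835, -0.093, 0.2048]
orientation: [0.0, -0.707, 0.707, 0.0]
wrist_force: [0.6, -1.2, 0.6]
width: 0.992
```

Run:
```python
from h import *
c=cam('wrist'); np.savez('w1.npz',**c); save(c,'w1.png',s=1.4)
print(-c['R'].T@c['t'],c['R'].round(2).tolist(),c['fx'])
go([.582,-.094,.035],-91.8)
```

```text
[ 0.65659761 -0.09246523  0.3728265 ] [[-0.0, -1.0, -0.0], [-0.96, -0.0, 0.29], [-0.29, 0.0, -0.96]] 325.19226210127806
w [-0.0054, 0.0014, -0.0378] d [-0.0061, -0.0092, -0.169] rows>= 4
```

View pics/w1.png

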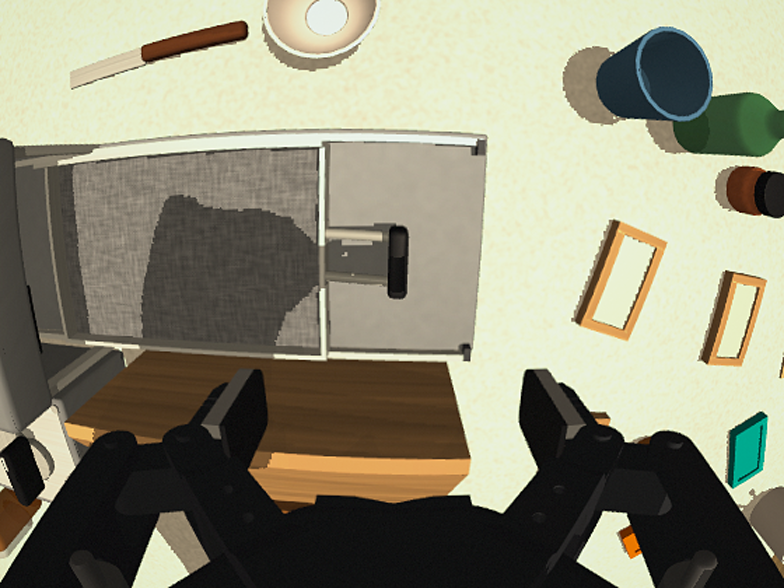

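Run:
```python
from h import *
c=dict(np.load('w1.npz'))
W=lambda u,v,z:plane(c,u/1.4,v/1.4,z,True).round(4)
print('handle top',W(399,228,.062),W(398,296,.062), 'edge',W(268,470,.155), W(470,463,.155))
print('stems',W(355,234,.045),W(355,279,.045))
st();go([.582,-.094,.04],-91.8)
```

```text
handle top [ 0.6114 -0.0964  0.062 ] [ 0.5626 -0.0958  0.062 ] edge [ 0.4784 -0.0151  0.155 ] [ 0.4862 -0.1384  0.155 ]
stems [ 0.6046 -0.0646  0.045 ] [ 0.5707 -0.0639  0.045 ]
{'clock': 1.35, 'q': [0.005, 0.747, 0.183, 1.416, -0.155, 0.992, -1.339], 'position': [0.588, -0.085, 0.204], 'orientation': [-0.002, 0.709, -0.705, -0.001], 'wrist_force': [6.422, 12.25, -1.727], 'width': 0.992}
w [-0.0054, 0.0014, -0.0378] d [-0.0061, -0.0092, -0.164] rows>= 4
```

play_rows([
  [[0,0,-0.01,-0.001,-0.003,-0.03,0.085],[0,0,-0.02,-0.002,-0.006,-0.06,0.085],[-0.003,0,-0.03,-0.004,-0.009,-0.09,0.085],[-0.005,0.001,-0.038,-0.004,-0.01,-0.104,0.085],[-0.005,0.001,-0.038,-0.004,-0.01,-0.104,0.085],[-0.005,0.001,-0.038,-0.004,-0.01,-0.104,0.085]],
])

```text
clock: 1.95
position: [0.5846, -0.0948, 0.1009]
orientation: [0.001, -0.696, 0.718, -0.0]
wrist_force: [-0.1, 0.3, 0.1]
width: 0.995
```

```bash
cat >> h.py <<'E'
def darkw(c,th,amin=60,box=(0,0,560,420)):
    x0,y0,x1,y1=box; g=c['image'][y0:y1,x0:x1].max(2); n,l,s,ce=cv2.connectedComponentsWithStats((g<th).astype(np.uint8))
    return [(s[i][:5].tolist(),ce[i]+[x0,y0]) for i in range(1,n) if s[i,4]>amin]
E
python3 - <<'E'
from h import *
st();c=cam('wrist'); np.savez('w2.npz',**c); save(c,'w2.png',s=1.4)
for s,ce in darkw(c,45,box=(150,100,400,300)): print(s,ce,plane(c,*ce,.062,True))
E
```

```text
{'clock': 1.95, 'q': [0.027, 0.873, 0.164, 1.544, -0.188, 0.738, -1.33], 'position': [0.585, -0.095, 0.101], 'orientation': [0.001, -0.696, 0.718, -0.0], 'wrist_force': [-0.136, 0.29, 0.107], 'width': 0.995}
[123, 82, 20, 75, 1287] [282.07925408 220.65268065] [ 0.58862535 -0.09518313  0.062     ]
[9, 164, 32, 36, 708] [178.1920904  285.60169492] [ 0.53900053 -0.01527071  0.062     ]
[221, 164, 29, 36, 683] [382.73645681 285.6193265 ] [ 0.53425564 -0.16962199  0.062     ]
[0, 173, 13, 20, 104] [154.44230769 281.        ] [0.54249974 0.00379457 0.062     ]
```

View pics/w2.png

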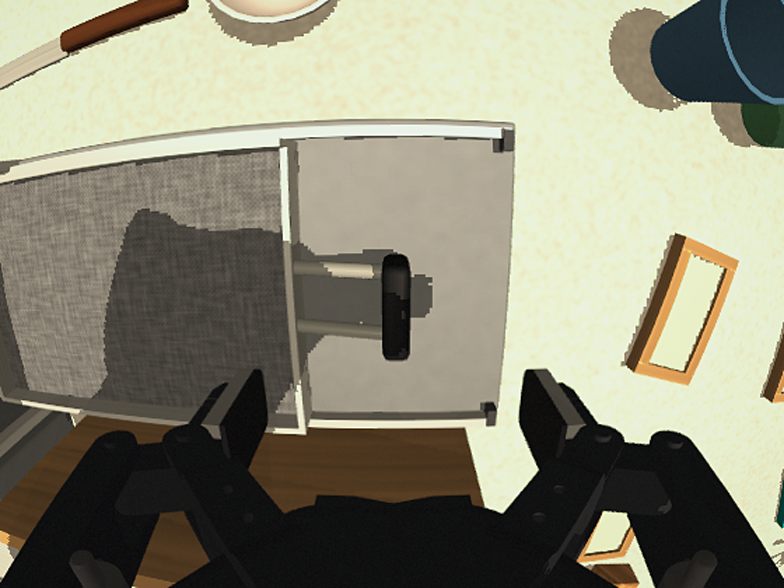

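play_rows([
  [[0,0,0,0.001,0,-0.03,0.085],[0,0,0,0.002,0,-0.05,0.085],[0,0,0,0.002,0,-0.065,0.085],[0,0,0,0.002,0,-0.065,0.085],[0,0,0,0.002,0,-0.065,0.0],[0,0,0,0.002,0,-0.065,0.0],[0,0,0,0.002,0,-0.065,0.0],[0,0,0,0.002,0,-0.065,0.0],[0,0,0,0.002,0,-0.065,0.0],[0,0,0,0.002,0,-0.065,0.0]],
])

```text
clock: 3.0
position: [0.5868, -0.0948, 0.0364]
orientation: [0.001, -0.696, 0.718, -0.001]
wrist_force: [-0.1, 0.6, -0.4]
width: -0.001
```

Run:
```python
from h import *
st();c=cam('wrist'); save(c,'w3.png',s=1.4)
```

```text
{'clock': 3.0, 'q': [0.039, 0.971, 0.14, 1.575, -0.204, 0.607, -1.317], 'position': [0.587, -0.095, 0.036], 'orientation': [0.001, -0.696, 0.718, -0.001], 'wrist_force': [-0.148, 0.621, -0.351], 'width': -0.001}
```

View pics/w3.png

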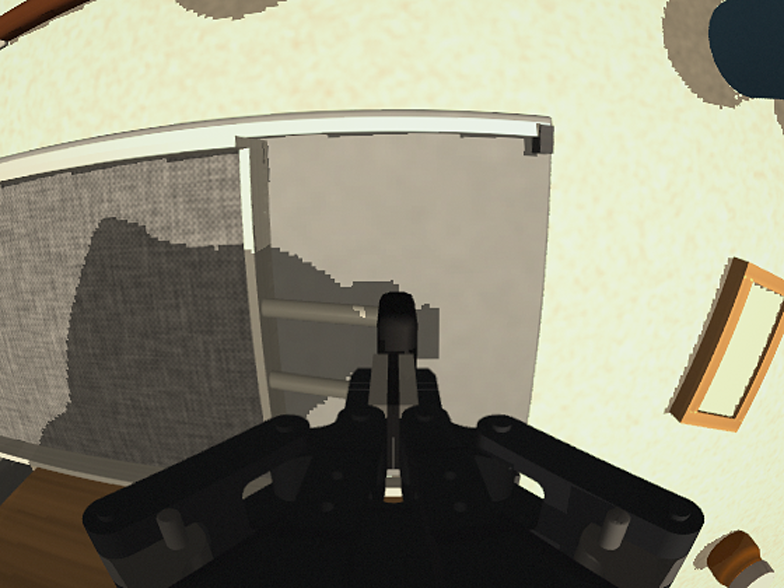

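play_rows([
  [[0,0,0,0,-0.005,0,0.0],[0,0,0,0,-0.01,0,0.0],[0,0,0,-0.001,-0.015,0,0.0],[0,0,0,-0.001,-0.02,0,0.0]],
])

```text
clock: 3.45
position: [0.5856, -0.1155, 0.0363]
orientation: [0.001, -0.696, 0.718, -0.001]
wrist_force: [-0.0, -0.6, -0.1]
width: -0.001
```

Run:
```python
from h import *
st();c=cam('wrist'); save(c,'w4.png',(150,180,410,375),3)
```

```text
{'clock': 3.45, 'q': [0.076, 0.974, 0.135, 1.565, -0.195, 0.614, -1.29], 'position': [0.586, -0.116, 0.036], 'orientation': [0.001, -0.696, 0.718, -0.001], 'wrist_force': [-0.005, -0.614, -0.061], 'width': -0.001}
```

View pics/w4.png

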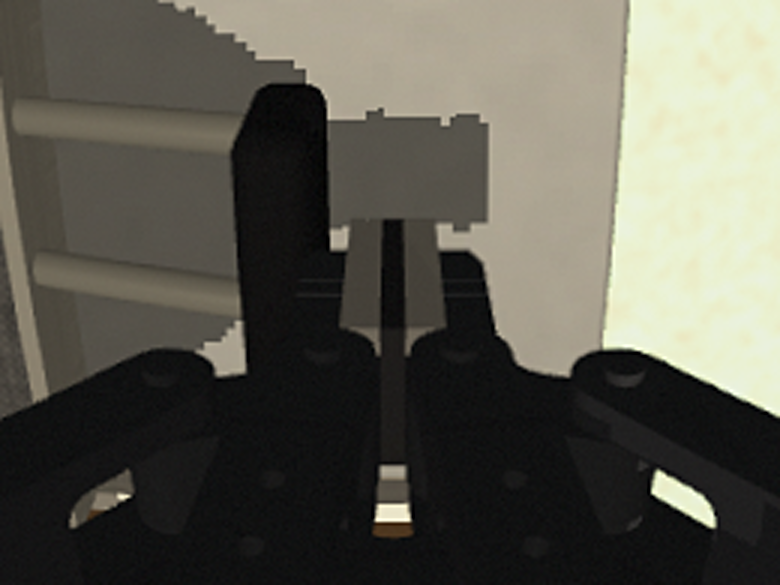

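```bash
cat >> h.py <<'E'
def projf(c,X):
    p=c['R']@np.array(X)+c['t']; r=np.hypot(p[0],p[1]); th=np.arctan2(r,p[2])
    return np.array([c['fx']*th*p[0]/r+c['cx'],c['fy']*th*p[1]/r+c['cy']])
E
python3 - <<'E'
from h import *
c=cam('wrist');s=env.state();p=np.array(s['position']);print(p,-c['R'].T@c['t'])
for n,X in [('tcp',p),('grasp',p+[0,0,.019]),('tip front',p+[.011,0,0]),('handle top +x end',[.611,-.095,.062]),('top -x end',[.561,-.095,.062]),('bottom +x',[.611,-.095,.028]),('handle if x.58',[.605,-.095,.062])]:
    u=projf(c,X); print(n,u.round(1),'zoom',((u-[150,180])*3).round())
print(plane(c,150+290/3,180+90/3,.062,True))
t=cam('top'); np.savez('top1.npz',**t)
x0,y0,x1,y1=(240,170,285,215); save(t,'t1.png',(240,165,300,210),8)
E
```

```text
[ 0.58566967 -0.11587939  0.03632678] [ 0.65819481 -0.11809873  0.20458413]
tcp [280.8 249.2] zoom [392. 207.]
grasp [280.8 263.9] zoom [392. 252.]
tip front [280.1 230.8] zoom [390. 152.]
handle top +x end [234.2 222.1] zoom [253. 126.]
top -x end [242.6 311.9] zoom [278. 396.]
bottom +x [242.4 203. ] zoom [277.  69.]
handle if x.58 [235.2 234.2] zoom [256. 162.]
[ 0.6166759 -0.1012028  0.062    ]
```

View pics/t1.png

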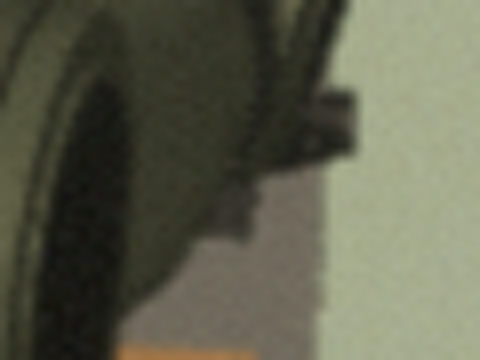

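Run:
```python
from h import *
c=dict(np.load('w2.npz'))
for dx in(0,.011):
  for z in(.07,.08,.09,.1,.11,.12,.13): print(dx,z,projf(c,[.5846+dx,-.0948+.0427,z]).round(0),projf(c,[.5846+dx,-.0948-.0427,z]).round(0))
print('observed inner pad corner ~ (187,266) and (376,266), upper (190,308)')
```

```text
0 0.07 [217. 232.] [346. 228.]
0 0.08 [214. 237.] [349. 234.]
0 0.09 [211. 243.] [353. 239.]
0 0.1 [208. 250.] [356. 246.]
0 0.11 [204. 257.] [360. 253.]
0 0.12 [200. 265.] [364. 261.]
0 0.13 [195. 274.] [369. 269.]
0.011 0.07 [216. 216.] [347. 212.]
0.011 0.08 [213. 221.] [350. 217.]
0.011 0.09 [209. 226.] [353. 222.]
0.011 0.1 [206. 232.] [357. 228.]
0.011 0.11 [202. 239.] [361. 234.]
0.011 0.12 [197. 246.] [366. 241.]
0.011 0.13 [192. 254.] [371. 249.]
observed inner pad corner ~ (187,266) and (376,266), upper (190,308)
```

play_rows([
  [[0,0,0,0,-0.01,-0.004,0.0],[0,0,0,0,-0.01,-0.008,0.0],[0,0,0,0,-0.01,-0.012,0.0],[0,0,0,0,-0.01,-0.016,0.0]],
])

```text
clock: 4.0
position: [0.5856, -0.125, 0.0198]
orientation: [0.001, -0.696, 0.718, -0.001]
wrist_force: [0.2, -0.9, -0.4]
width: 0.001
```

play_rows([
  [[0,0,0,0,0,-0.003,0.0],[0,0,0,0,0,-0.006,0.0],[0,0,0,0,0,-0.009,0.0],[0,0,0,0,0,-0.012,0.0]],
])

```text
clock: 4.4
position: [0.5857, -0.1249, 0.0075]
orientation: [0.001, -0.696, 0.718, -0.001]
wrist_force: [-0.4, 1.0, 1.1]
width: 0.002
```

play_rows([
  [[0,0,0,0,0,-0.002,0.0],[0,0,0,0,0,-0.004,0.0],[0,0,0,0,0,-0.005,0.0]],
])

```text
clock: 4.7
position: [0.5857, -0.125, 0.0024]
orientation: [0.001, -0.696, 0.718, -0.001]
wrist_force: [-1.3, 0.4, -0.5]
width: -0.002
```

Run:
```python
from h import *
st();c=cam('wrist'); np.savez('w5.npz',**c); save(c,'w5.png',(150,160,410,355),3)
for z in (0,.005,.01,.02,.03,.04): print(z,((projf(c,[.597,-.125,z])-[150,160])*3).round())
```

```text
{'clock': 4.7, 'q': [0.099, 1.03, 0.121, 1.566, -0.198, 0.556, -1.272], 'position': [0.586, -0.125, 0.002], 'orientation': [0.001, -0.696, 0.718, -0.001], 'wrist_force': [-1.28, 0.425, -0.452], 'width': -0.002}
0 [394. 207.]
0.005 [394. 216.]
0.01 [394. 226.]
0.02 [394. 247.]
0.03 [394. 271.]
0.04 [394. 298.]
```

View pics/w5.png

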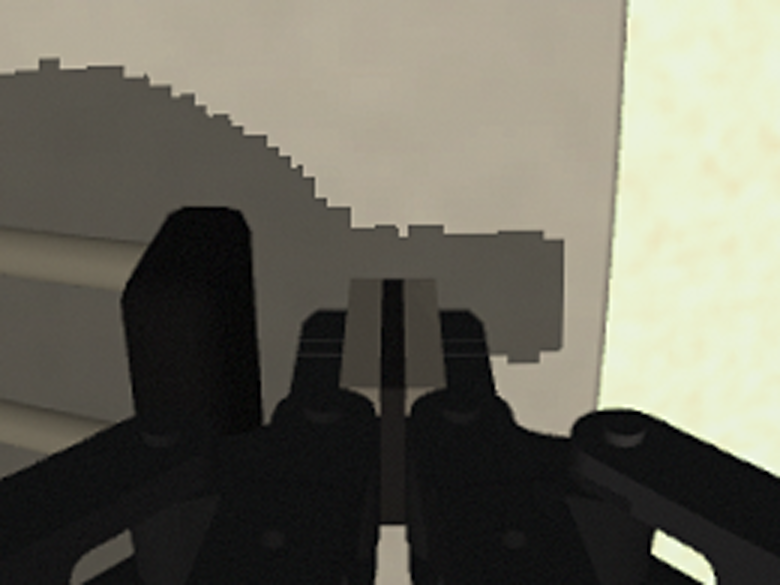

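play_rows([
  [[0,0,0,0,0,0.03,0.0],[0,0,0,0,0,0.045,0.0],[0,0,0,-0.002,0.013,0.045,0.0],[0,0,0,-0.002,0.027,0.045,0.0],[0,0,0,-0.002,0.027,0.035,0.0],[0,0,0,-0.002,0.027,0.034,0.0],[0,0,0,-0.002,0.027,0.034,0.0]],
])

```text
clock: 5.45
position: [0.5838, -0.0976, 0.0359]
orientation: [0.001, -0.696, 0.718, -0.001]
wrist_force: [-1.1, 1.7, 15.6]
width: 0.004
```

play_rows([
  [[0,0,0,0,0,-0.001,0.0],[0,0,0,0,0,-0.002,0.0],[0,0,0,0,0,-0.003,0.0],[0,0,0,0,0,-0.004,0.0]],
])

```text
clock: 5.85
position: [0.5841, -0.0985, 0.035]
orientation: [0.001, -0.696, 0.718, -0.002]
wrist_force: [-26.7, 2.3, 104.1]
width: -0.004
```

play_rows([
  [[0,0,0,0,0,-0.001,0.0],[0,0,0,0,0,-0.002,0.0],[0,0,0,0,0,-0.003,0.0],[0,0,0,0,0,-0.003,0.0]],
])

```text
clock: 6.25
position: [0.5841, -0.0993, 0.0352]
orientation: [0.001, -0.696, 0.718, -0.002]
wrist_force: [-24.6, 1.9, 89.5]
width: 0.001
```

play_rows([
  [[0,0,0,0,0,0.015,0.0],[0,0,0,0,0,0.04,0.04],[0,0,0,-0.001,0.001,0.045,0.08],[0,0,0,-0.001,0.001,0.045,0.085],[0,0,0,-0.001,0.001,0.045,0.085],[0,0,0,-0.001,0.001,0.02,0.085],[0,0,0,-0.001,0.001,-0.01,0.085],[0,0,0,-0.001,0.001,-0.027,0.085],[0,0,0,-0.001,0.001,-0.027,0.085]],
])

```text
clock: 7.15
position: [0.5813, -0.098, 0.0051]
orientation: [-0.0, -0.696, 0.718, -0.0]
wrist_force: [-0.4, -0.0, -0.1]
width: 0.993
```

play_rows([
  [[0,0,0,0,0,0,0.0],[0,0,0,0,0,0,0.0],[0,0,0,0,0,0,0.0],[0,0,0,0,0,0,0.0],[0,0,0,0,0,0,0.0],[0,0,0,0,0,0,0.0]],
])

```text
clock: 7.75
position: [0.5822, -0.0981, 0.0058]
orientation: [0.001, -0.696, 0.718, -0.001]
wrist_force: [2.7, 1.1, 7.1]
width: 0.154
```

play_rows([
  [[0,0,0,0,-0.012,0.002,0.0],[0,0,0,-0.001,-0.025,0.002,0.0],[0,0,0,-0.001,-0.04,0.002,0.0],[0,0,0,-0.002,-0.055,0.002,0.0],[0,0,0,-0.002,-0.07,0.002,0.0],[0,0,0,-0.003,-0.08,0.002,0.0],[0,0,0,-0.003,-0.085,0.002,0.0]],
])

```text
clock: 8.45
position: [0.5796, -0.1832, 0.0064]
orientation: [0.001, -0.696, 0.718, -0.001]
wrist_force: [13.1, 1.7, -32.7]
width: 0.156
```

play_rows([
  [[0,0,0,0,-0.003,0,0.0],[0,0,0,0,-0.006,0,0.0],[0,0,0,0,-0.008,0,0.0]],
])

```text
clock: 8.75
position: [0.5795, -0.1908, 0.0062]
orientation: [0.001, -0.696, 0.718, -0.001]
wrist_force: [1.9, 14.3, -5.1]
width: 0.156
```

play_rows([
  [[0,0,0,0,-0.001,0,0.0],[0,0,0,0,-0.002,0,0.0],[0,0,0,0,-0.002,0,0.0]],
])

```text
clock: 9.05
position: [0.5795, -0.1906, 0.0062]
orientation: [0.002, -0.696, 0.718, 0.001]
wrist_force: [1.3, 12.1, -1.2]
width: 0.158
```

play_rows([
  [[0,0,0,0,0,0,0.03],[0,0,0,0,0.001,0,0.08],[0,0,0,0,0.001,0,0.085],[0,0,0,0,0.001,0,0.085],[0,0,0,0,0,0.04,0.085],[0,0,0,0,0,0.08,0.085],[0,0,0,0,0,0.12,0.085],[0,0,-0.07,-0.004,-0.03,0.12,0.085],[0,0,-0.14,-0.01,-0.06,0.12,0.085],[0,0,-0.21,-0.015,-0.09,0.12,0.085],[0,0,-0.27,-0.02,-0.108,0.12,0.085],[0,0,-0.27,-0.02,-0.108,0.12,0.085]],
])

```text
clock: 10.25
position: [0.5581, -0.3012, 0.126]
orientation: [0.001, -0.591, 0.807, 0.0]
wrist_force: [0.5, 0.2, 0.5]
width: 1.001
```

```bash
cat >> h.py <<'E'
def panelsw(c,zt=.014):
    # wrist: white primed field centre (z=.011) of panel + wood outline
    hsv=cv2.cvtColor(c['image'],cv2.COLOR_RGB2HSV)
    m=cv2.inRange(hsv,(5,70,70),(25,255,255)); m=cv2.morphologyEx(m,cv2.MORPH_CLOSE,np.ones((3,3)))
    cs,hi=cv2.findContours(m,cv2.RETR_CCOMP,cv2.CHAIN_APPROX_NONE)
    for i,k in enumerate(cs):
        if hi[0][i][3]<0 or cv2.contourArea(k)<300: continue   # holes only = primed field
        P=np.array([plane(c,u,v,zt,True)[:2] for u,v in k[:,0,:]],np.float32)*1000
        (x,y),(w,h),a=cv2.minAreaRect(P)
        if w<h: w,h,a=h,w,a+90
        a=(a+90)%180-90
        print('field %.4f %.4f size %.0f %.0f ang %.1f px'%(x/1000,y/1000,w,h,a),k[:,0].mean(0).round())
E
python3 - <<'E'
from h import *
st();c=cam('wrist'); np.savez('w6.npz',**c); save(c,'w6.png',s=1.4); panelsw(c)
t=cam('top'); panels(t); np.savez('top2.npz',**t)
E
```

```text
{'clock': 10.25, 'q': [0.357, 0.902, 0.201, 1.35, -0.203, 0.909, -1.269], 'position': [0.558, -0.301, 0.126], 'orientation': [0.001, -0.591, 0.807, 0.0], 'wrist_force': [0.503, 0.229, 0.469], 'width': 1.001}
field 0.5748 -0.3042 size 52 38 ang -16.7 px [280. 179.]
field 0.5195 -0.4555 size 83 39 ang -6.3 px [445. 189.]
field 0.5458 -0.5838 size 168 15 ang 11.3 px [533. 132.]
panel? 0.2300 -0.4361 size 105 59 ang -59.8 px 359 295 rgb [168. 110.  54.]
panel? 0.3590 -0.6925 size 107 59 ang 72.6 px 434 258 rgb [166. 103.  48.]
panel? 0.3718 -0.2765 size 101 61 ang -5.7 px 311 251 rgb [171. 178. 160.]
panel? 0.5195 -0.4535 size 101 60 ang -6.2 px 362 210 rgb [171. 179. 157.]
```

View pics/w6.png

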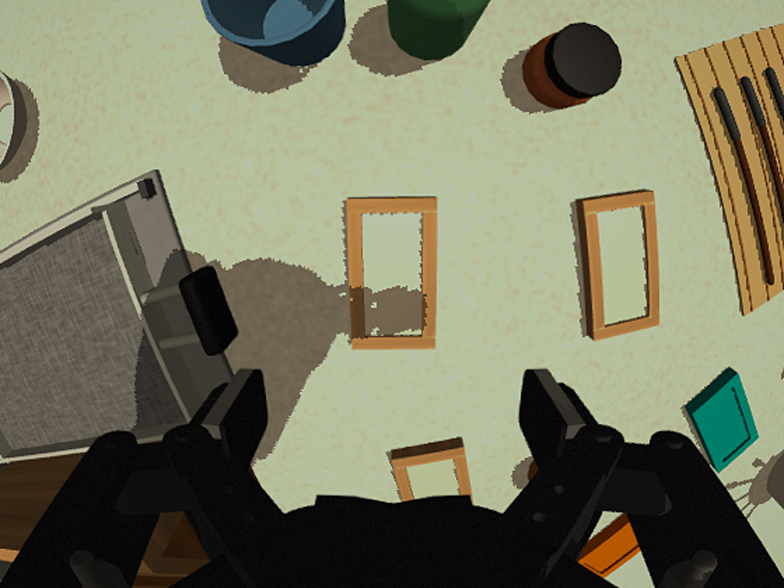

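Run:
```python
from h import *
c=dict(np.load('w6.npz'))
P=np.array([plane(c,u/1.4,v/1.4,.014,True)[:2] for u,v in((347,198),(437,198),(435,348),(352,348))]);print(P.round(4),P.mean(0))
a=(P[0]+P[1]-P[2]-P[3])/2; print('len',np.linalg.norm(a),'ang',np.rad2deg(np.arctan2(a[1],a[0])))
go([*P.mean(0),-.02],-107.5)
```

```text
[[ 0.6157 -0.2888]
 [ 0.599  -0.3415]
 [ 0.5041 -0.3127]
 [ 0.5208 -0.2597]] [ 0.55989145 -0.30068419]
len 0.09928472065908092 ang -16.969131128011767
w [-0.0036, 0.0026, -0.0056] d [0.0004, -0.0027, -0.146] rows>= 3
```

play_rows([
  [[0,0,0,0,-0.002,-0.03,0.085],[-0.003,0.002,0,0.001,-0.002,-0.07,0.085],[-0.003,0.002,0,0.001,-0.002,-0.11,0.085],[-0.003,0.002,0,0.001,-0.002,-0.135,0.085],[-0.003,0.002,0,0.001,-0.002,-0.15,0.085],[-0.003,0.002,0,0.001,-0.002,-0.15,0.085]],
])

```text
clock: 10.95
position: [0.5602, -0.2987, -0.0253]
orientation: [0.0, -0.594, 0.804, 0.001]
wrist_force: [0.2, 0.5, 0.7]
width: 0.997
```

play_rows([
  [[0,0,0,0,0,0,0.05],[0,0,0,0,0,0,0.04],[0,0,0,0,0,0,0.04],[0,0,0,0,0,0,0.04],[0,0,0,0,0,0,0.04]],
])

```text
clock: 11.45
position: [0.561, -0.2987, -0.0237]
orientation: [0.001, -0.594, 0.804, 0.0]
wrist_force: [-1.7, 1.7, 7.1]
width: 0.642
```

play_rows([
  [[0,0,0,0,0,0.02,0.04],[0,0,0,0,0,0.05,0.04],[0,0,0,0,0,0.09,0.04],[0,0,0,0,0,0.13,0.04],[0,0,0.03,0,0.02,0.17,0.04],[0,0,0.08,-0.01,0.05,0.2,0.04],[0,0,0.13,-0.02,0.085,0.2,0.04],[0,0,0.18,-0.032,0.12,0.2,0.04],[0,0,0.23,-0.045,0.155,0.2,0.04],[0,0,0.274,-0.055,0.19,0.2,0.04],[0,0,0.274,-0.057,0.21,0.2,0.04],[0,0,0.274,-0.057,0.21,0.2,0.04]],
])

```text
clock: 12.65
position: [0.5041, -0.0859, 0.1774]
orientation: [0.002, -0.7, 0.714, 0.0]
wrist_force: [0.3, -0.4, -0.4]
width: 0.64
```

Run:
```python
from h import *
st();c=cam('wrist'); np.savez('w7.npz',**c); save(c,'w7.png',s=1.4); go([.5035,-.089,.139],-91.8)
```

```text
{'clock': 12.65, 'q': [0.017, 0.658, 0.164, 1.759, -0.153, 0.736, -1.33], 'position': [0.504, -0.086, 0.177], 'orientation': [0.002, -0.7, 0.714, 0.0], 'wrist_force': [0.311, -0.384, -0.38], 'width': 0.64}
w [-0.0017, 0.0018, -0.009] d [-0.0008, -0.0012, -0.0383] rows>= 1
```

View pics/w7.png

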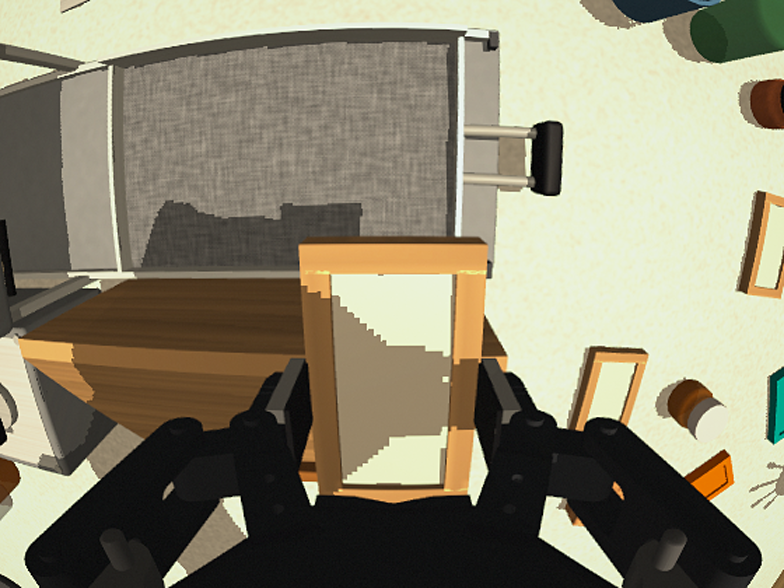

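Run:
```python
from h import *
c=dict(np.load('w7.npz'))
W=lambda u,v,z:plane(c,u/1.4,v/1.4,z,True).round(4)
print('edge L,R',W(22,342,.155),W(507,356,.155), W(200,347,.155))
print('panel far end at z top (.215)',W(300,243,.213),W(487,238,.213),'near',W(330,497,.213),W(468,495,.213))
print('tray inner +-y wall top',W(462,150,.035),W(115,150,.035), 'handle',W(546,125,.062),W(546,190,.062))
```

```text
edge L,R [0.495  0.1367 0.155 ] [ 0.4893 -0.1382  0.155 ] [0.4956 0.0087 0.155 ]
panel far end at z top (.215) [ 0.5541 -0.0585  0.213 ] [ 0.5545 -0.1144  0.213 ] near [ 0.4572 -0.0603  0.213 ] [ 0.4571 -0.113   0.213 ]
tray inner +-y wall top [ 0.5856 -0.1331  0.035 ] [0.6043 0.126  0.035 ] handle [ 0.6028 -0.1838  0.062 ] [ 0.5607 -0.1842  0.062 ]
```

play_rows([
  [[0,0,0,0.001,-0.002,-0.015,0.04],[-0.002,0.002,-0.005,0.001,-0.002,-0.03,0.04],[-0.002,0.002,-0.009,0.001,-0.002,-0.04,0.04],[-0.002,0.002,-0.009,0.001,-0.002,-0.04,0.04],[-0.002,0.002,-0.009,0.001,-0.002,-0.04,0.085],[-0.002,0.002,-0.009,0.001,-0.002,-0.04,0.085],[-0.002,0.002,-0.009,0.001,-0.002,-0.04,0.085],[-0.002,0.002,-0.009,0.001,-0.002,-0.04,0.085],[-0.002,0.002,-0.009,0.001,-0.002,-0.04,0.085],[-0.002,0.002,-0.009,0.001,-0.002,-0.04,0.085],[-0.002,0.002,-0.009,0.001,-0.002,-0.04,0.085],[-0.002,0.002,-0.009,0.001,-0.002,-0.04,0.085]],
])

```text
clock: 13.9
position: [0.5053, -0.0897, 0.1373]
orientation: [-0.0, -0.696, 0.718, -0.0]
wrist_force: [-0.2, 0.5, -0.3]
width: 0.993
```

Run:
```python
from h import *
st();c=cam('wrist'); np.savez('w8.npz',**c); save(c,'w8.png',s=1.4);t=cam('top');panels(t)
```

```text
{'clock': 13.9, 'q': [0.031, 0.722, 0.15, 1.799, -0.168, 0.633, -1.322], 'position': [0.505, -0.09, 0.137], 'orientation': [-0.0, -0.696, 0.718, -0.0], 'wrist_force': [-0.153, 0.465, -0.304], 'width': 0.993}
panel? 0.2297 -0.4363 size 105 60 ang -59.3 px 359 295 rgb [164. 108.  52.]
panel? 0.3592 -0.6921 size 108 59 ang 72.6 px 434 258 rgb [162. 100.  47.]
panel? 0.3718 -0.2769 size 101 60 ang -5.7 px 311 251 rgb [169. 176. 158.]
panel? 0.5191 -0.4531 size 101 61 ang -6.1 px 362 210 rgb [169. 177. 154.]
```

View pics/w8.png

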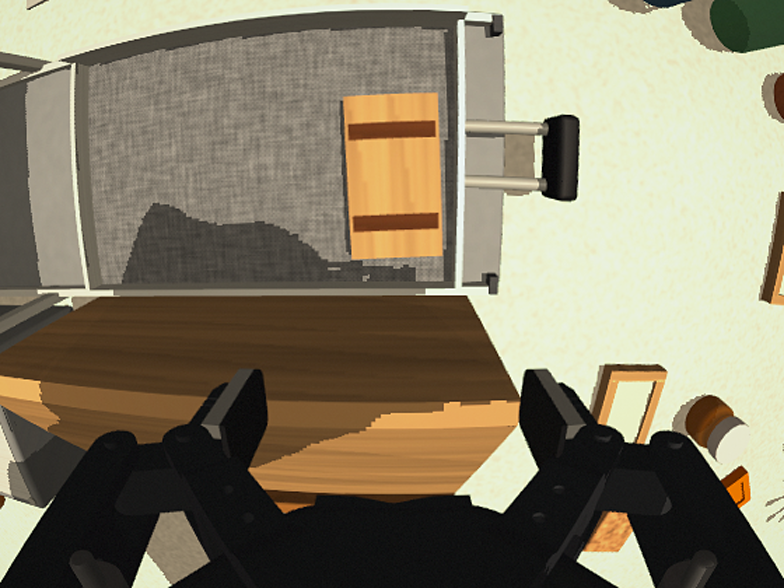

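Panel 1 landed back up with both battens visible at (390,175). The next panel is A, at (0.372,-0.277).

play_rows([
  [[0,0,0,0,0,0.03,0.085],[0,0,0,0,-0.02,0.05,0.075],[0,0,0,-0.015,-0.05,0.05,0.07],[0,0,-0.02,-0.045,-0.085,0.05,0.07],[0,0,-0.04,-0.075,-0.12,0.05,0.07],[0,0,-0.06,-0.105,-0.155,0.05,0.07],[0,0,-0.068,-0.13,-0.185,0.04,0.07],[0,0,-0.068,-0.133,-0.187,0.0,0.07],[0,0,-0.068,-0.133,-0.187,-0.03,0.07],[0,0,-0.068,-0.133,-0.187,-0.03,0.07]],
])

```text
clock: 15.0
position: [0.371, -0.2761, 0.1049]
orientation: [-0.001, -0.671, 0.742, 0.002]
wrist_force: [-0.6, -0.9, 1.4]
width: 0.82
```

```bash
cat >> h.py <<'E'
def wood(c,box,zt,fish=True):
    x0,y0,x1,y1=box; hsv=cv2.cvtColor(c['image'],cv2.COLOR_RGB2HSV)
    m=np.zeros((420,560),np.uint8); m[y0:y1,x0:x1]=cv2.inRange(hsv,(5,60,60),(25,255,255))[y0:y1,x0:x1]
    cs,_=cv2.findContours(m,cv2.RETR_EXTERNAL,cv2.CHAIN_APPROX_NONE)
    for k in cs:
        if cv2.contourArea(cv2.convexHull(k))<800: continue
        P=np.array([plane(c,u,v,zt,fish)[:2] for u,v in k[:,0,:]],np.float32)*1000
        (x,y),(w,h),a=cv2.minAreaRect(P)
        if w<h: w,h,a=h,w,a+90
        print('wood %.4f %.4f size %.0f %.0f ang %.1f'%(x/1000,y/1000,w,h,(a+90)%180-90),cv2.boundingRect(k),'xmax %.4f'%(P[:,0].max()/1000))
E
python3 - <<'E'
from h import *
st();c=cam('wrist'); np.savez('w9.npz',**c); save(c,'w9.png',s=1.4); panelsw(c);wood(c,(205,100,355,352),.014)
go([.372,-.277,-.026],-95.7)
E
```

```text
{'clock': 15.0, 'q': [0.517, 0.725, 0.094, 1.999, -0.15, 0.429, -0.946], 'position': [0.371, -0.276, 0.105], 'orientation': [-0.001, -0.671, 0.742, 0.002], 'wrist_force': [-0.633, -0.85, 1.36], 'width': 0.82}
field 0.3719 -0.2790 size 82 39 ang -5.6 px [287. 203.]
field 0.4927 -0.0268 size 58 28 ang 37.5 px [ 21. 118.]
wood 0.2587 -0.2893 size 89 60 ang -16.2 (274, 273, 71, 79) xmax 0.3075
wood 0.3732 -0.2574 size 103 100 ang -5.6 (205, 142, 116, 119) xmax 0.4249
w [-0.0012, -0.0023, 0.0001] d [0.0002, -0.0006, -0.1328] rows>= 3
```

play_rows([
  [[0,-0.002,0,0,-0.002,-0.04,0.07],[-0.001,-0.002,0,0,-0.002,-0.08,0.07],[-0.001,-0.002,0,0,-0.002,-0.115,0.07],[-0.001,-0.002,0,0,-0.002,-0.13,0.07],[-0.001,-0.002,0,0,-0.002,-0.13,0.07],[-0.001,-0.002,0,0,-0.002,-0.13,0.04],[-0.001,-0.002,0,0,-0.002,-0.13,0.04],[-0.001,-0.002,0,0,-0.002,-0.13,0.04],[-0.001,-0.002,0,0,-0.002,-0.13,0.04],[-0.001,-0.002,0,0,-0.002,-0.13,0.04]],
])

```text
clock: 16.05
position: [0.3726, -0.2789, -0.0213]
orientation: [0.0, -0.671, 0.741, -0.001]
wrist_force: [-1.1, 1.3, 11.2]
width: 0.632
```

play_rows([
  [[0,0,0,0,0,0.02,0.04],[0,0,0,0,0,0.06,0.04],[0,0,0,0,0,0.1,0.04],[0,0,0,0,0,0.145,0.04],[0,0,0,0,0,0.19,0.04],[0,0,0.01,0.015,0.03,0.205,0.04],[0,0,0.02,0.035,0.07,0.205,0.04],[0,0,0.03,0.055,0.11,0.205,0.04],[0,0,0.04,0.075,0.15,0.205,0.04],[0,0,0.05,0.095,0.19,0.205,0.04],[0,0,0.06,0.115,0.235,0.205,0.04],[0,0,0.068,0.134,0.279,0.205,0.04]],
])

```text
clock: 17.25
position: [0.5072, 0.0023, 0.1855]
orientation: [0.001, -0.696, 0.718, -0.002]
wrist_force: [1.2, -0.9, 0.2]
width: 0.637
```

play_rows([
  [[0,0,0,0,0,0,0.04],[0,0,0,0,0,0,0.04]],
])

```text
clock: 17.45
position: [0.5074, 0.0034, 0.1869]
orientation: [0.002, -0.697, 0.717, -0.002]
wrist_force: [0.3, -1.2, -1.4]
width: 0.639
```

Run:
```python
from h import *
st();c=cam('wrist'); save(c,'w10.png',s=1.4); wood(c,(190,150,360,352),.213); go([.507,0,.14],-91.8)
```

```text
{'clock': 17.45, 'q': [-0.187, 0.641, 0.21, 1.765, -0.183, 0.749, -1.483], 'position': [0.507, 0.003, 0.187], 'orientation': [0.002, -0.697, 0.717, -0.002], 'wrist_force': [0.266, -1.16, -1.38], 'width': 0.639}
wood 0.5079 0.0073 size 111 84 ang 2.3 (190, 150, 170, 202) xmax 0.5648
w [0.0007, 0.0051, -0.0009] d [-0.0001, -0.0021, -0.0467] rows>= 1
```

```bash
cat >> h.py <<'E'
def farend(c,zt,cols=(240,260,280,300,320)):
    hsv=cv2.cvtColor(c['image'],cv2.COLOR_RGB2HSV); m=cv2.inRange(hsv,(5,90,60),(25,255,255))
    for u in cols:
        r=np.where(m[120:260,u])[0]
        if len(r): print(u,r[0]+120,plane(c,u,r[0]+120,zt,True).round(4))
E
python3 - <<'E'
from h import *
print('first');farend(dict(np.load('w7.npz')),.215)
print('now');farend(cam('wrist'),.22)
E
```

```text
first
240 169 [ 0.556  -0.0698  0.215 ]
260 169 [ 0.5558 -0.078   0.215 ]
280 169 [ 0.5556 -0.0861  0.215 ]
300 169 [ 0.5555 -0.0942  0.215 ]
320 169 [ 0.5554 -0.1024  0.215 ]
now
240 169 [0.5583 0.0184 0.22  ]
260 169 [0.558  0.0099 0.22  ]
280 169 [0.5577 0.0015 0.22  ]
300 169 [ 0.5575 -0.0069  0.22  ]
320 169 [ 0.5573 -0.0153  0.22  ]
```

play_rows([
  [[0,0.003,0,0,-0.003,-0.02,0.04],[0,0.005,0,0,-0.003,-0.037,0.04],[0,0.005,0,0,-0.003,-0.046,0.04],[0,0.005,0,0,-0.003,-0.046,0.04],[0,0.005,0,0,-0.003,-0.046,0.085],[0,0.005,0,0,-0.003,-0.046,0.085],[0,0.005,0,0,-0.003,-0.046,0.085],[0,0.005,0,0,-0.003,-0.046,0.085],[0,0.005,0,0,-0.003,-0.046,0.085],[0,0.005,0,0,-0.003,-0.046,0.085],[0,0.005,0,0,-0.003,-0.046,0.085],[0,0.005,0,0,-0.003,-0.046,0.085]],
])

```text
clock: 18.75
position: [0.507, -0.0015, 0.1405]
orientation: [-0.0, -0.696, 0.718, -0.0]
wrist_force: [-0.0, -0.4, -0.7]
width: 0.999
```

Run:
```python
from h import *
st();c=cam('wrist'); save(c,'w11.png',s=1.4); np.savez('w11.npz',**c); wood(c,(60,20,400,205),.031)
print('ref');wood(dict(np.load('w8.npz')),(60,20,400,205),.031)
t=cam('top');panels(t)
```

```text
{'clock': 18.75, 'q': [-0.162, 0.712, 0.184, 1.818, -0.203, 0.63, -1.46], 'position': [0.507, -0.002, 0.14], 'orientation': [-0.0, -0.696, 0.718, -0.0], 'wrist_force': [-0.025, -0.384, -0.686], 'width': 0.999}
wood 0.5703 -0.0843 size 101 48 ang 0.7 (346, 69, 54, 115) xmax 0.6208
wood 0.5891 -0.0038 size 101 57 ang -19.8 (232, 41, 100, 130) xmax 0.6455
ref
wood 0.5703 -0.0912 size 100 57 ang 0.7 (244, 66, 73, 120) xmax 0.6206
panel? 0.2299 -0.4362 size 105 60 ang -59.8 px 359 295 rgb [168. 110.  54.]
panel? 0.3591 -0.6921 size 108 59 ang 72.5 px 434 258 rgb [166. 103.  47.]
panel? 0.5195 -0.4536 size 101 60 ang -6.1 px 362 210 rgb [173. 180. 158.]
```

View pics/w11.png

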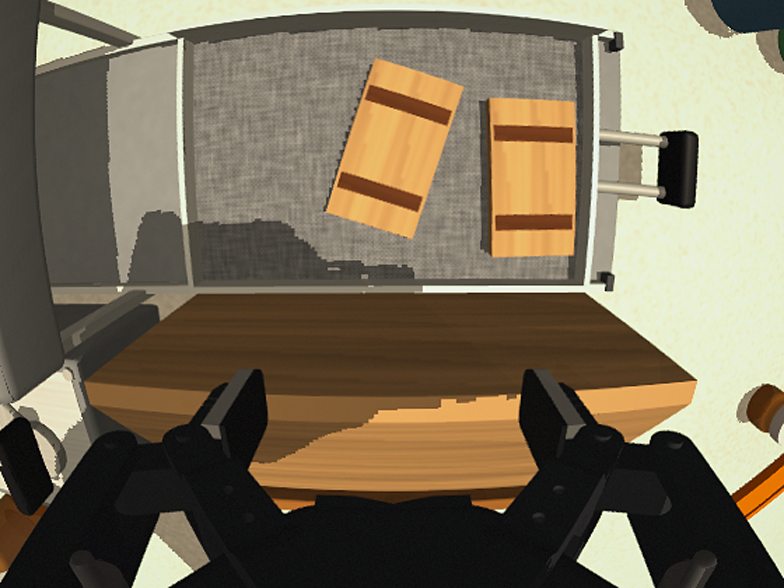

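Both panels lie battens up, at (395,150) and (533,178). The second is skewed but flat, with room left on the +y side. Now panel B.

play_rows([
  [[0,0,0,0,0,0.03,0.085],[0,0,0,0,-0.02,0.045,0.075],[0,0,0,0,-0.06,0.045,0.07],[0,0,-0.01,0,-0.105,0.045,0.07],[0,0,-0.02,0,-0.15,0.045,0.07],[0,0,-0.03,0,-0.195,0.045,0.07],[0,0,-0.04,0.005,-0.24,0.045,0.07],[0,0,-0.05,0.005,-0.285,0.045,0.07],[0,0,-0.06,0.01,-0.33,0.045,0.07],[0,0,-0.07,0.012,-0.375,0.035,0.07],[0,0,-0.075,0.012,-0.42,0.0,0.07],[0,0,-0.075,0.0125,-0.454,-0.03,0.07]],
])

```text
clock: 20.05
position: [0.5193, -0.4558, 0.1114]
orientation: [-0.0, -0.668, 0.744, -0.001]
wrist_force: [0.3, -0.0, -0.2]
width: 0.817
```

play_rows([
  [[0,0,0,0,0,0,0.07],[0,0,0,0,0,0,0.07]],
])

```text
clock: 20.25
position: [0.5186, -0.4562, 0.1103]
orientation: [-0.0, -0.668, 0.744, -0.0]
wrist_force: [0.2, 1.1, 0.2]
width: 0.817
```

Run:
```python
from h import *
st();c=cam('wrist'); panelsw(c); go([.5195,-.4555,-.024],-96.1); panels(cam('top'))
```

```text
{'clock': 20.25, 'q': [0.62, 1.011, 0.147, 1.099, -0.144, 1.041, -0.908], 'position': [0.519, -0.456, 0.11], 'orientation': [-0.0, -0.668, 0.744, -0.0], 'wrist_force': [0.244, 1.141, 0.185], 'width': 0.817}
field 0.4892 -0.4527 size 38 22 ang 87.8 px [281. 236.]
field 0.5408 -0.4582 size 40 38 ang -5.2 px [281. 177.]
field 0.5641 -0.5840 size 128 11 ang 12.1 px [420. 135.]
field 0.6082 -0.5626 size 40 11 ang 8.3 px [396.  86.]
field 0.5605 -0.6186 size 146 12 ang 12.0 px [453. 137.]
field 0.5550 -0.6529 size 167 13 ang 11.5 px [483. 141.]
field 0.5597 -0.6864 size 167 14 ang 12.0 px [509. 136.]
field 0.6085 -0.5508 size 56 11 ang 7.9 px [384.  87.]
field 0.5637 -0.7183 size 169 15 ang 11.3 px [531. 132.]
w [0.0014, 0.0012, 0.0008] d [-0.0001, -0.0001, -0.1356] rows>= 3
panel? 0.2301 -0.4361 size 105 60 ang -59.5 px 359 295 rgb [169. 110.  52.]
panel? 0.3592 -0.6918 size 109 59 ang 72.5 px 434 257 rgb [169. 105.  49.]
panel? 0.5947 -0.0010 size 106 62 ang -20.3 px 233 186 rgb [166. 120.  75.]
```

play_rows([
  [[0,0,0,0,0,-0.04,0.07],[0.001,0.001,0,0,0,-0.08,0.07],[0.001,0.001,0,0,0,-0.115,0.07],[0.001,0.001,0,0,0,-0.135,0.07],[0.001,0.001,0,0,0,-0.135,0.07],[0.001,0.001,0,0,0,-0.135,0.04],[0.001,0.001,0,0,0,-0.135,0.04],[0.001,0.001,0,0,0,-0.135,0.04],[0.001,0.001,0,0,0,-0.135,0.04],[0.001,0.001,0,0,0,-0.135,0.04]],
])

```text
clock: 21.35
position: [0.5212, -0.4558, -0.0202]
orientation: [0.0, -0.669, 0.744, -0.002]
wrist_force: [-1.3, 1.9, 10.3]
width: 0.632
```

play_rows([
  [[0,0,0,0,0,0.02,0.04],[0,0,0,0,0,0.06,0.04],[0,0,0,0,0,0.1,0.04],[0,0,0,0,0.02,0.14,0.04],[0,0,0.01,0,0.05,0.17,0.04],[0,0,0.02,0,0.09,0.195,0.04],[0,0,0.03,0,0.13,0.205,0.04],[0,0,0.04,-0.005,0.175,0.205,0.04],[0,0,0.05,-0.005,0.22,0.205,0.04],[0,0,0.06,-0.01,0.265,0.205,0.04],[0,0,0.07,-0.011,0.31,0.205,0.04],[0,0,0.075,-0.011,0.35,0.205,0.04]],
])

```text
clock: 22.55
position: [0.5101, -0.1037, 0.1862]
orientation: [0.001, -0.696, 0.718, -0.003]
wrist_force: [0.8, -0.1, -0.2]
width: 0.637
```

play_rows([
  [[0,0,0,0,0.04,0,0.04],[0,0,0,0,0.08,0,0.04],[0,0,0,0,0.12,0,0.04],[0,0,0,0,0.16,0,0.04],[0,0,0,0,0.19,0,0.04],[0,0,0,0,0.197,0,0.04],[0,0,0,0,0.197,0,0.04]],
])

```text
clock: 23.25
position: [0.5103, 0.0942, 0.187]
orientation: [0.002, -0.697, 0.717, -0.003]
wrist_force: [0.4, -1.4, -1.6]
width: 0.638
```

Run:
```python
from h import *
st();c=cam('wrist');farend(c,.22);save(c,'w12.png',s=1.4); go([.51,.092,.139],-91.8)
```

```text
{'clock': 23.25, 'q': [-0.376, 0.658, 0.236, 1.727, -0.202, 0.773, -1.643], 'position': [0.51, 0.094, 0.187], 'orientation': [0.002, -0.697, 0.717, -0.003], 'wrist_force': [0.381, -1.361, -1.57], 'width': 0.638}
240 171 [0.5605 0.1107 0.22  ]
260 170 [0.5606 0.1021 0.22  ]
280 170 [0.5603 0.0937 0.22  ]
300 170 [0.5601 0.0853 0.22  ]
320 171 [0.5595 0.0768 0.22  ]
w [0.0024, 0.0072, -0.0009] d [-0.0003, -0.0008, -0.0479] rows>= 1
```

play_rows([
  [[0,0.003,0,0,-0.002,-0.02,0.04],[0.002,0.007,0,0,-0.004,-0.037,0.04],[0.002,0.007,0,0,-0.004,-0.047,0.04],[0.002,0.007,0,0,-0.004,-0.047,0.04],[0.002,0.007,0,0,-0.004,-0.047,0.077],[0.002,0.007,0,0,-0.004,-0.047,0.077],[0.002,0.007,0,0,-0.004,-0.047,0.077],[0.002,0.007,0,0,-0.004,-0.047,0.077],[0.002,0.007,0,0,-0.004,-0.047,0.077],[0.002,0.007,0,0,-0.004,-0.047,0.077],[0.002,0.007,0,0,-0.004,-0.047,0.077],[0.002,0.007,0,0,-0.004,-0.047,0.077]],
])

```text
clock: 24.5
position: [0.5103, 0.0888, 0.1399]
orientation: [-0.0, -0.696, 0.718, -0.0]
wrist_force: [0.2, 0.4, 0.2]
width: 0.904
```

play_rows([
  [[0,0,0,0,0,0.03,0.077],[0,0,0,0,-0.03,0.05,0.077],[0,0,0,0,-0.06,0.06,0.077],[0,0,0,0,-0.09,0.06,0.077],[0,0,0,0,-0.09,0.06,0.077]],
])

```text
clock: 25.0
position: [0.5103, -0.0051, 0.2004]
orientation: [-0.0, -0.695, 0.719, -0.001]
wrist_force: [-0.2, 1.0, -1.0]
width: 0.902
```

Run:
```python
from h import *
st();c=cam('wrist'); save(c,'w13.png',s=1.4); wood(c,(60,20,410,205),.031); go([.5795,-.1905,.13],-91.8)
```

```text
{'clock': 25.0, 'q': [-0.177, 0.629, 0.222, 1.73, -0.178, 0.801, -1.479], 'position': [0.51, -0.005, 0.2], 'orientation': [-0.0, -0.695, 0.719, -0.001], 'wrist_force': [-0.219, 0.983, -1.001], 'width': 0.902}
wood 0.4948 0.0187 size 323 8 ang 88.0 (123, 197, 281, 8) xmax 0.5025
wood 0.5702 -0.0901 size 101 59 ang 0.6 (331, 80, 56, 96) xmax 0.6209
wood 0.5799 0.0851 size 101 59 ang 2.0 (163, 75, 62, 99) xmax 0.6309
wood 0.5892 -0.0038 size 101 57 ang -20.0 (237, 57, 82, 108) xmax 0.6459
w [0.0008, 0.0005, 0.0019] d [0.0692, -0.1877, -0.0701] rows>= 5
```

View pics/w13.png

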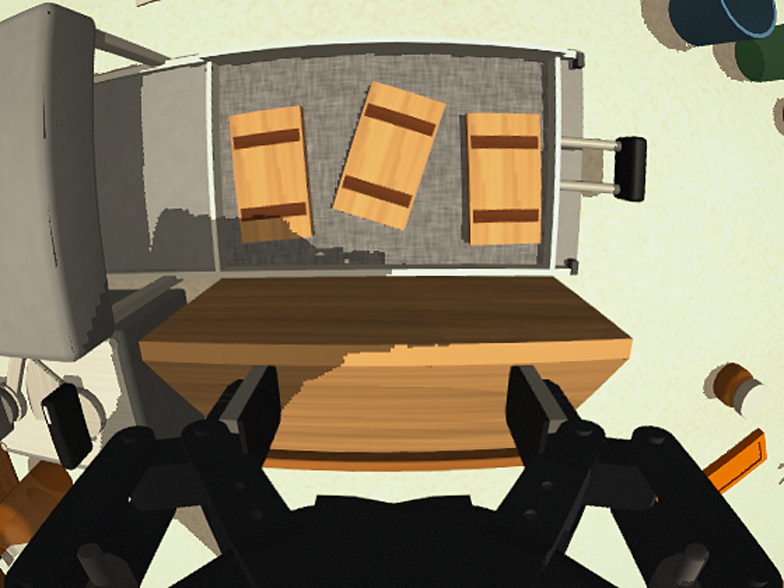

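play_rows([
  [[0,0,0,0.01,-0.03,0,0.06],[0,0,0,0.025,-0.07,0,0.06],[0,0,0,0.04,-0.11,0,0.06],[0,0,0,0.055,-0.15,-0.02,0.06],[0,0,0,0.067,-0.182,-0.05,0.06],[0,0,0,0.069,-0.187,-0.09,0.06],[0,0,0,0.069,-0.187,-0.13,0.06],[0,0,0,0.069,-0.187,-0.17,0.06],[0,0,0,0.069,-0.187,-0.19,0.06],[0,0,0,0.069,-0.187,-0.19,0.06]],
], grip_force=20)

```text
clock: 26.05
position: [0.5781, -0.1883, 0.0074]
orientation: [-0.001, -0.696, 0.718, 0.002]
wrist_force: [0.9, -0.7, 1.0]
width: 0.704
```

play_rows([
  [[0,0,0,0,0,0,0.02],[0,0,0,0,0,0,0.0],[0,0,0,0,0,0,0.0],[0,0,0,0,0,0,0.0],[0,0,0,0,0,0,0.0]],
])

```text
clock: 26.55
position: [0.5792, -0.1884, 0.0087]
orientation: [-0.0, -0.696, 0.718, 0.0]
wrist_force: [1.9, 1.4, 8.0]
width: 0.159
```

play_rows([
  [[0,0,0,0,0.005,0,0.0],[0,0,0,0.001,0.015,0,0.0],[0,0,0,0.001,0.028,0,0.0],[0,0,0,0.001,0.043,0,0.0],[0,0,0,0.002,0.058,0,0.0],[0,0,0,0.002,0.073,0,0.0],[0,0,0,0.003,0.088,0,0.0],[0,0,0,0.003,0.103,0,0.0],[0,0,0,0.003,0.118,0,0.0],[0,0,0,0.004,0.13,0,0.0],[0,0,0,0.004,0.138,0,0.0],[0,0,0,0.004,0.14,0,0.0]],
])

```text
clock: 27.75
position: [0.5833, -0.0472, 0.0088]
orientation: [-0.0, -0.696, 0.718, 0.001]
wrist_force: [-0.9, -1.6, -3.8]
width: 0.155
```

play_rows([
  [[0,0,0,0,0.005,0,0.0],[0,0,0,0.001,0.015,0,0.0],[0,0,0,0.001,0.028,0,0.0],[0,0,0,0.001,0.043,0,0.0],[0,0,0,0.002,0.058,0,0.0],[0,0,0,0.002,0.073,0,0.0],[0,0,0,0.003,0.088,0,0.0],[0,0,0,0.003,0.1,0,0.0],[0,0,0,0.003,0.11,0,0.0],[0,0,0,0.004,0.12,0,0.0],[0,0,0,0.004,0.125,0,0.0]],
])

```text
clock: 28.85
position: [0.5869, 0.0791, 0.0088]
orientation: [-0.0, -0.696, 0.718, 0.001]
wrist_force: [-4.6, -2.7, -0.7]
width: 0.157
```

play_rows([
  [[0,0,0,0,0.003,0,0.0],[0,0,0,0,0.006,0,0.0],[0,0,0,0,0.008,0,0.0],[0,0,0,0,0.008,0,0.0]],
])

```text
clock: 29.25
position: [0.587, 0.0842, 0.0088]
orientation: [-0.001, -0.696, 0.719, -0.0]
wrist_force: [-1.9, -15.9, -0.6]
width: 0.16
```

play_rows([
  [[0,0,0,0,0.003,0,0.0],[0,0,0,0,0.004,0,0.0],[0,0,0,0,0.004,0,0.0]],
])

```text
clock: 29.55
position: [0.587, 0.0841, 0.0088]
orientation: [-0.003, -0.694, 0.72, -0.002]
wrist_force: [-3.3, -22.3, -0.2]
width: 0.161
```

play_rows([
  [[0,0,0,0,-0.001,0,0.02],[0,0,0,0,-0.002,0,0.05],[0,0,0,0,-0.002,0,0.05],[0,0,0,0,-0.002,0.03,0.05],[0,0,0,0,-0.002,0.075,0.05],[0,0,0,0,-0.002,0.12,0.05],[0,0,0.1,0,-0.002,0.165,0.05],[0,0,0.25,0,0,0.21,0.05],[0,0,0.4,-0.005,0,0.25,0.05],[0,0,0.55,-0.01,0,0.27,0.05],[0,0,0.7,-0.02,0.01,0.27,0.05],[0,0,0.85,-0.04,0.03,0.27,0.05]],
])

```text
clock: 30.75
position: [0.5473, 0.1137, 0.2793]
orientation: [0.002, 0.93, -0.367, 0.004]
wrist_force: [0.5, 0.2, 0.1]
width: 0.585
```

play_rows([
  [[0,0,0.15,-0.015,0.01,0,0.05],[0,0,0.3,-0.03,0.02,0,0.05],[0,0,0.45,-0.045,0.03,0,0.05],[0,0,0.6,-0.06,0.04,0,0.05],[0,0,0.75,-0.075,0.06,0,0.05],[0,0,0.9,-0.09,0.075,0,0.05],[0,0,1.05,-0.1,0.09,0,0.05],[0,0,1.2,-0.11,0.105,0,0.05],[0,0,1.35,-0.12,0.12,0,0.05],[0,0,1.5,-0.125,0.12,0,0.05],[0,0,1.65,-0.125,0.12,0,0.05],[0,0,1.8,-0.125,0.12,0,0.05]],
])

```text
clock: 31.95
position: [0.4221, 0.2341, 0.2796]
orientation: [-0.002, 0.865, 0.501, 0.004]
wrist_force: [-0.6, 0.5, -0.7]
width: 0.59
```

Run:
```python
from h import *
st(); go([.417,.236,.24],90)
```

```text
{'clock': 31.95, 'q': [-0.295, 0.499, -0.464, 1.679, 0.253, 1.014, 0.208], 'position': [0.422, 0.234, 0.28], 'orientation': [-0.002, 0.865, 0.501, 0.004], 'wrist_force': [-0.553, 0.453, -0.724], 'width': 0.59}
w [-0.0089, 0.0032, 0.5201] d [-0.0051, 0.0019, -0.0396] rows>= 4
```

play_rows([
  [[0,0,0.13,0,0,0,0.05],[-0.005,0.001,0.27,0,0,0,0.05],[-0.008,0.003,0.4,-0.003,0,0,0.05],[-0.009,0.003,0.52,-0.005,0.002,0,0.05],[-0.009,0.003,0.52,-0.005,0.002,0,0.05],[-0.009,0.003,0.52,-0.005,0.002,0,0.05]],
])

```text
clock: 32.55
position: [0.4172, 0.2362, 0.2797]
orientation: [0.0, 0.708, 0.706, 0.0]
wrist_force: [-0.6, -0.1, 0.4]
width: 0.586
```

Run:
```python
from h import *
st();c=cam('wrist'); np.savez('w14.npz',**c); save(c,'w14.png',s=1.4)
print(projf(c,[.417,.236,.157]),projf(c,[.42,.325,.157]))
g=c['image'].max(2)
for th in(40,60,90):
  for s,ce in darkw(c,th,250,(150,60,420,300)): print(th,s,ce.round(),plane(c,*ce,.157,True).round(4))
```

```text
{'clock': 32.55, 'q': [-0.222, 0.52, -0.615, 1.678, 0.337, 1.051, 0.623], 'position': [0.417, 0.236, 0.28], 'orientation': [0.0, 0.708, 0.706, 0.0], 'wrist_force': [-0.576, -0.091, 0.38], 'width': 0.586}
[279.24219492 195.47394736] [373.02580476 198.59158559]
40 [125, 105, 18, 64, 604] [284. 193.] [0.4148 0.2408 0.157 ]
40 [182, 195, 21, 45, 629] [340. 281.] [0.5079 0.298  0.157 ]
40 [59, 196, 21, 44, 624] [221. 282.] [0.5075 0.1756 0.157 ]
40 [204, 205, 36, 35, 485] [368. 286.] [0.5144 0.3289 0.157 ]
40 [21, 206, 36, 34, 717] [187. 286.] [0.5139 0.1386 0.157 ]
60 [92, 64, 162, 10, 344] [321. 127.] [0.3542 0.2731 0.157 ]
60 [125, 105, 18, 65, 819] [284. 195.] [0.4167 0.2402 0.157 ]
60 [205, 116, 30, 47, 420] [368. 195.] [0.4168 0.3199 0.157 ]
60 [200, 178, 70, 62, 1645] [384. 269.] [0.4948 0.3441 0.157 ]
60 [59, 188, 144, 52, 3073] [282. 271.] [0.4943 0.2379 0.157 ]
60 [21, 205, 37, 35, 756] [188. 285.] [0.5135 0.1391 0.157 ]
90 [21, 41, 249, 199, 10416] [284. 253.] [0.4751 0.2406 0.157 ]
90 [91, 64, 175, 30, 1057] [338. 131.] [0.357  0.2889 0.157 ]
90 [125, 104, 24, 66, 904] [284. 195.] [0.4164 0.2402 0.157 ]
90 [201, 116, 34, 47, 1032] [370. 197.] [0.4183 0.3219 0.157 ]
```

View pics/w14.png

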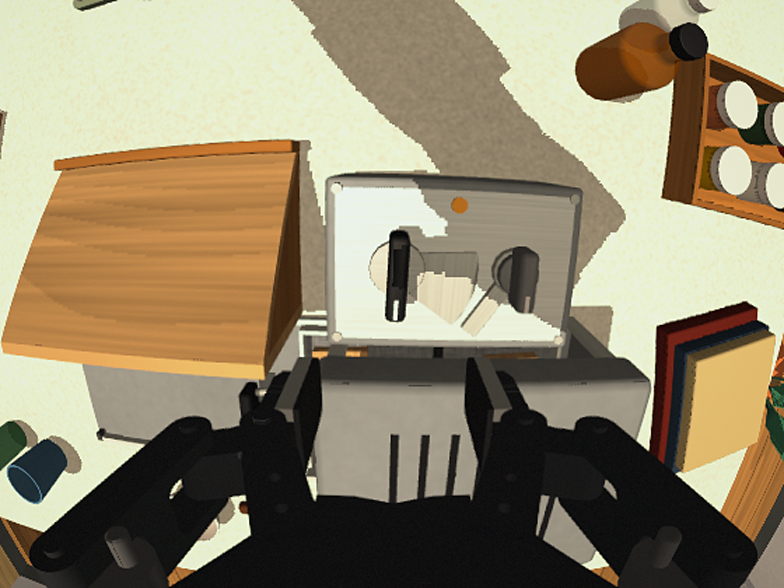

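Isolator (black bar, 397,275) and selector (grey bar, 523,280) are both nearly along world x. I'll refine them numerically.

Run:
```python
from h import *
c=dict(np.load('w14.npz')); g=c['image'].max(2)
for n,box,th in(('iso',(265,155,305,235),60),('sel',(345,168,395,230),85),('sel',(345,168,395,230),65)):
    x0,y0,x1,y1=box; m=np.zeros_like(g); m[y0:y1,x0:x1]=(g[y0:y1,x0:x1]<th)
    cs,_=cv2.findContours(m,0,1); k=max(cs,key=cv2.contourArea)
    P=np.array([plane(c,u,v,.157,True)[:2] for u,v in k[:,0]],np.float32)*1000
    print(n,cv2.minAreaRect(P),cv2.boundingRect(k))
W=lambda u,v,z=.157:plane(c,u/1.4,v/1.4,z,True).round(4)
print('iso ends',W(398,231),W(396,321),'sel ends',W(523,248),W(527,312),'boss iso',W(397,271,.113),'sel boss',W(517,268,.125))
T=dict(np.load('top0.npz')); 
print('top0 iso',plane(T,149.6,228.9,.157),'sel',plane(T,90+125/4,130+385/4,.157))
```

```text
iso ((419.1004943847656, 239.99363708496094), (13.602495193481445, 61.397342681884766), 86.31289672851562) (275, 165, 18, 65)
sel ((421.0068664550781, 319.5435791015625), (45.48337936401367, 32.96354293823242), 0.9209078550338745) (351, 176, 34, 47)
sel ((419.55743408203125, 319.0759582519531), (25.605405807495117, 44.549034118652344), 77.41718292236328) (355, 176, 30, 47)
iso ends [0.3886 0.2407 0.157 ] [0.4501 0.2393 0.157 ] sel ends [0.3993 0.3241 0.157 ] [0.4444 0.3305 0.157 ] boss iso [0.4259 0.2404 0.113 ] sel boss [0.4206 0.33   0.125 ]
top0 iso [0.41694091 0.23530321 0.157     ] sel [0.42315233 0.32319755 0.157     ]
```

play_rows([
  [[0,0,-0.03,0.001,0.002,-0.04,0.05],[0,0,-0.065,0.0015,0.0025,-0.08,0.05],[0,0,-0.065,0.0015,0.0025,-0.12,0.05],[0,0,-0.065,0.0015,0.0025,-0.15,0.05],[0,0,-0.065,0.0015,0.0025,-0.172,0.05],[0,0,-0.065,0.0015,0.0025,-0.172,0.05],[0,0,-0.065,0.0015,0.0025,-0.172,0.0],[0,0,-0.065,0.0015,0.0025,-0.172,0.0],[0,0,-0.065,0.0015,0.0025,-0.172,0.0],[0,0,-0.065,0.0015,0.0025,-0.172,0.0]],
], grip_force=40)

```text
clock: 33.6
position: [0.4193, 0.2392, 0.109]
orientation: [0.0, 0.731, 0.682, 0.001]
wrist_force: [-1.0, 1.1, 9.6]
width: 0.157
```

```bash
python3 -c "
from h import *
st();print(env.state()['wrist_torque'])"
```

```text
{'clock': 33.6, 'q': [-0.344, 0.753, -0.43, 1.926, 0.55, 0.577, 0.361], 'position': [0.419, 0.239, 0.109], 'orientation': [0.0, 0.731, 0.682, 0.001], 'wrist_force': [-1.014, 1.1, 9.591], 'width': 0.157}
[ 0.19578217  0.26135564 -0.0607913 ]
```

play_rows([
  [[0,0,-0.12,0,0,0,0.0],[0,0,-0.24,0,0,0,0.0],[0,0,-0.36,0,0,0,0.0],[0,0,-0.48,0,0,0,0.0],[0,0,-0.6,0,0,0,0.0],[0,0,-0.72,0,0,0,0.0],[0,0,-0.84,0,0,0,0.0],[0,0,-0.96,0,0,0,0.0],[0,0,-1.08,0,0,0,0.0],[0,0,-1.2,0,0,0,0.0],[0,0,-1.25,0,0,0,0.0],[0,0,-1.25,0,0,0,0.0]],
])

```text
clock: 34.8
position: [0.4211, 0.2414, 0.1093]
orientation: [-0.001, 0.992, 0.125, 0.003]
wrist_force: [13.7, 11.8, -28.2]
width: 0.153
```

```bash
python3 -c "
from h import *
st();print(env.state()['wrist_torque']);go([.419,.239,.109],86.3)"
```

```text
{'clock': 34.8, 'q': [-0.54, 0.729, -0.083, 1.927, 0.122, 0.484, -0.461], 'position': [0.421, 0.241, 0.109], 'orientation': [-0.001, 0.992, 0.125, 0.003], 'wrist_force': [13.669, 11.807, -28.208], 'width': 0.153}
[ 2.74119087 -2.85960047  0.12013437]
w [-0.006, 0.0037, 1.2564] d [-0.0021, -0.0024, -0.0003] rows>= 9
```

play_rows([
  [[0,0,-0.05,0,0,0,0.0],[0,0,-0.1,0,0,0,0.0],[0,0,-0.15,0,0,0,0.0],[0,0,-0.2,0,0,0,0.0],[0,0,-0.2,0,0,0,0.0]],
])

```text
clock: 35.3
position: [0.4214, 0.2425, 0.1095]
orientation: [-0.001, 1.0, 0.025, 0.004]
wrist_force: [3.9, 6.3, -20.1]
width: 0.157
```

```bash
python3 -c "
from h import *
st();print(env.state()['wrist_torque']);go([.419,.239,.109],86.3)"
```

```text
{'clock': 35.3, 'q': [-0.572, 0.729, -0.03, 1.926, 0.047, 0.479, -0.586], 'position': [0.421, 0.243, 0.109], 'orientation': [-0.001, 1.0, 0.025, 0.004], 'wrist_force': [3.896, 6.324, -20.065], 'width': 0.157}
[ 1.521897   -0.75668426  1.06850047]
w [-0.0079, 0.0039, 1.4566] d [-0.0024, -0.0035, -0.0005] rows>= 10
```

play_rows([
  [[0,0,-0.05,-0.001,-0.002,0,0.0],[0,0,-0.08,-0.001,-0.002,0,0.0],[0,0,-0.08,-0.001,-0.002,0,0.0]],
])

```text
clock: 35.6
position: [0.4214, 0.2425, 0.1097]
orientation: [-0.003, 1.0, -0.014, 0.005]
wrist_force: [10.2, 10.0, -26.0]
width: 0.153
```

```bash
python3 -c "
from h import *
st();print(env.state()['wrist_torque']);go([.419,.239,.109],86.3)"
```

```text
{'clock': 35.6, 'q': [-0.583, 0.728, -0.01, 1.931, 0.017, 0.471, -0.633], 'position': [0.421, 0.242, 0.11], 'orientation': [-0.003, 1.0, -0.014, 0.005], 'wrist_force': [10.156, 10.04, -25.992], 'width': 0.153}
[ 2.26857863 -1.89589703  2.65421015]
w [-0.0122, 0.0039, 1.5335] d [-0.0024, -0.0035, -0.0007] rows>= 11
```

play_rows([
  [[0,0,0.05,0,0,0,0.02],[0,0,0.05,0,0,0,0.04],[0,0,0.05,0,0,0,0.04],[0,0,0.05,0,0,0.04,0.04],[0,0,0.05,0,0,0.08,0.04],[0,0,0.15,0,0,0.12,0.04],[0,0,0.3,0,0.01,0.14,0.04],[0,0,0.45,0,0.02,0.14,0.04],[0,0,0.6,0,0.03,0.14,0.04],[0,0,0.75,0,0.04,0.14,0.04],[0,0,0.9,0,0.06,0.14,0.04],[0,0,1.05,0,0.075,0.14,0.04]],
])

```text
clock: 36.8
position: [0.4212, 0.3183, 0.2501]
orientation: [-0.005, 0.871, 0.491, 0.003]
wrist_force: [-0.5, -0.4, 0.4]
width: 0.47
```

play_rows([
  [[0,0,0.14,0,0.005,0,0.04],[0,0,0.28,0,0.01,0,0.04],[0,0,0.4,0,0.011,0,0.04],[0,0,0.48,0,0.011,0,0.04],[0,0,0.48,0,0.011,0,0.04],[0,0,0.48,0,0.011,0,0.04]],
])

```text
clock: 37.4
position: [0.4212, 0.3291, 0.2503]
orientation: [-0.006, 0.73, 0.683, 0.002]
wrist_force: [-0.1, -0.2, -0.8]
width: 0.467
```

Run:
```python
from h import *
st();c=cam('wrist'); np.savez('w15.npz',**c); g=c['image'].max(2)
u=projf(c,[.4215,.328,.157]).astype(int); v=projf(c,[.4185,.2385,.157]).astype(int); print(u,v)
def rect(n,p,th,r=45):
    x0,y0,x1,y1=p[0]-r,p[1]-r,p[0]+r,p[1]+r; m=np.zeros_like(g); m[y0:y1,x0:x1]=(g[y0:y1,x0:x1]<th)
    cs,_=cv2.findContours(m,0,1); k=max(cs,key=cv2.contourArea)
    P=np.array([plane(c,a,b,.157,True)[:2] for a,b in k[:,0]],np.float32)*1000
    print(n,th,np.round(np.hstack(cv2.minAreaRect(P)),1),cv2.boundingRect(k))
for th in(40,60): rect('iso',v,th)
for th in(50,65,80,95): rect('sel',u,th)
print(g[u[1]-40:u[1]+44:6,u[0]-30:u[0]+32:3])
go([.4215,.328,.109],88.2)
```

```text
{'clock': 37.4, 'q': [-0.461, 0.62, -0.476, 1.554, 0.301, 1.038, 0.49], 'position': [0.421, 0.329, 0.25], 'orientation': [-0.006, 0.73, 0.683, 0.002], 'wrist_force': [-0.079, -0.152, -0.824], 'width': 0.467}
[276 205] [173 209]
iso 40 [418.  244.4  17.3  64.4   8.2] (148, 192, 67, 32)
iso 60 [418.  244.5  17.9  64.7   8.7] (147, 192, 69, 32)
sel 50 [400.5 330.2   4.8  11.7   0.9] (271, 178, 15, 7)
sel 65 [411.8 331.5  28.2  21.8  16.8] (265, 178, 30, 34)
sel 80 [414.3 333.1  33.9  23.8  17.9] (264, 178, 33, 39)
sel 95 [417.3 329.4  29.9  38.6  66.1] (263, 178, 34, 50)
[[242 241 242 242 242 241 242 242 241 242 242 242 242 241 242 234 233 151
  153 154 154]
 [242 241 242 242 241 242 242 242 242 242 242 242 242 248 161 144 162 164
  141 244 150]
 [242 241 242 242 242 242 242 242 242 249 215 125 128 148 148 147 147 147
  146 147 146]
 [242 242 242 242 242 242 242 111 178  41  50  52  53  41 111 110 147 146
  147 147 149]
 [242 242 242 241 241 246 221  24 141  61  71  81  90  69  86  44 126 149
  146 148 146]
 [242 241 241 242 242 169 130 168 174  61  72  79  87  69  86  84  78 108
  152 149 150]
 [241 242 242 242 242 196 162 163 166  61  70  79  86  69  85  84  84 106
  246 242 243]
 [242 242 241 242 242 245 134 158 159  58  71  78  84  71  79  80 140 253
  242 242 242]
 [242 242 242 241 243  83 232 193 150 124 159  80  82 119  66 120 144 148
  242 242 242]
 [242 241 242 244 201 230 232 231 232 113 153 254  77 117 160 242 242 242
  242 242 242]
 [242 242 249 237 229 229 230 233 199  99 146 248 166 122 114 242 242 242
  242 242 242]
 [242 208 233 231 226 227 232 213 242 249 114 249 179 189 245 241 242 242
  242 241 242]
 [121 229 230 225 225 231 249 242 241 242 242 242 242 242 242 242 242 242
  242 242 242]
 [226 229 226 229 225 244 242 242 242 242 242 242 242 242 241 241 240 241
  241 242 241]]
w [-0.0107, -0.0056, 0.0351] d [0.0004, -0.0012, -0.1413] rows>= 3
```

play_rows([
  [[-0.005,-0.003,0.02,0,0.001,-0.03,0.04],[-0.01,-0.005,0.045,-0.001,0.001,-0.07,0.04],[-0.01,-0.005,0.045,-0.001,0.001,-0.11,0.04],[-0.01,-0.005,0.045,-0.001,0.001,-0.135,0.04],[-0.01,-0.005,0.045,-0.001,0.001,-0.14,0.04],[-0.01,-0.005,0.045,-0.001,0.001,-0.14,0.04],[-0.01,-0.005,0.045,-0.001,0.001,-0.14,0.0],[-0.01,-0.005,0.045,-0.001,0.001,-0.14,0.0],[-0.01,-0.005,0.045,-0.001,0.001,-0.14,0.0],[-0.01,-0.005,0.045,-0.001,0.001,-0.14,0.0]],
])

```text
clock: 38.45
position: [0.4206, 0.3295, 0.1118]
orientation: [0.0, 0.715, 0.699, 0.0]
wrist_force: [-3.0, -7.3, 13.4]
width: 0.151
```

```bash
python3 -c "
from h import *
st();print(env.state()['wrist_torque'])"
```

```text
{'clock': 38.45, 'q': [-0.517, 0.799, -0.391, 1.741, 0.445, 0.69, 0.399], 'position': [0.421, 0.329, 0.112], 'orientation': [0.0, 0.715, 0.699, 0.0], 'wrist_force': [-2.974, -7.266, 13.396], 'width': 0.151}
[-1.56176164  0.50768698 -0.14237385]
```

play_rows([
  [[0,0,-0.12,0,-0.001,0,0.0],[0,0,-0.24,0,-0.001,0,0.0],[0,0,-0.36,0,-0.001,0,0.0],[0,0,-0.48,0,-0.001,0,0.0],[0,0,-0.6,0,-0.001,0,0.0],[0,0,-0.72,0,-0.001,0,0.0],[0,0,-0.84,0,-0.001,0,0.0],[0,0,-0.96,0,-0.001,0,0.0],[0,0,-1.08,0,-0.001,0,0.0],[0,0,-1.2,0,-0.001,0,0.0],[0,0,-1.25,0,-0.001,0,0.0],[0,0,-1.25,0,-0.001,0,0.0]],
])

```text
clock: 39.65
position: [0.4228, 0.3323, 0.1124]
orientation: [-0.003, 0.989, 0.148, 0.003]
wrist_force: [17.3, 22.1, -30.8]
width: 0.151
```

```bash
python3 -c "
from h import *
st();print(env.state()['wrist_torque']);go([.4206,.3295,.1118],88.7)"
```

```text
{'clock': 39.65, 'q': [-0.705, 0.778, -0.037, 1.744, 0.043, 0.612, -0.47], 'position': [0.423, 0.332, 0.112], 'orientation': [-0.003, 0.989, 0.148, 0.003], 'wrist_force': [17.331, 22.055, -30.823], 'width': 0.151}
[ 4.81097495 -3.75528491  0.14564024]
w [-0.0094, 0.0009, 1.2513] d [-0.0022, -0.0028, -0.0006] rows>= 9
```

play_rows([
  [[0,0,-0.06,0,0.001,0,0.0],[0,0,-0.12,0,0.001,0,0.0],[0,0,-0.18,0,0.001,0,0.0],[0,0,-0.22,0,0.001,0,0.0],[0,0,-0.22,0,0.001,0,0.0]],
])

```text
clock: 40.15
position: [0.4237, 0.3334, 0.1126]
orientation: [-0.003, 0.999, 0.038, 0.005]
wrist_force: [9.9, 0.3, -20.6]
width: 0.15
```

```bash
python3 -c "
from h import *
st();print(env.state()['wrist_torque']);go([.4206,.3295,.1118],88.7)"
```

```text
{'clock': 40.15, 'q': [-0.742, 0.78, 0.028, 1.742, -0.032, 0.609, -0.62], 'position': [0.424, 0.333, 0.113], 'orientation': [-0.003, 0.999, 0.038, 0.005], 'wrist_force': [9.87, 0.311, -20.57], 'width': 0.15}
[ 0.23047791 -2.00557931  1.14526012]
w [-0.0112, 0.003, 1.4719] d [-0.0031, -0.0039, -0.0008] rows>= 10
```

play_rows([
  [[0,0,-0.05,0,0,0,0.0],[0,0,-0.08,0,0,0,0.0],[0,0,-0.08,0,0,0,0.0]],
])

```text
clock: 40.45
position: [0.4239, 0.3334, 0.1127]
orientation: [-0.002, 1.0, -0.001, 0.005]
wrist_force: [6.4, -0.6, -19.1]
width: 0.156
```

```bash
python3 -c "
from h import *
st();print(env.state()['wrist_torque']);go([.4206,.3295,.1118],88.7)"
```

```text
{'clock': 40.45, 'q': [-0.755, 0.781, 0.051, 1.742, -0.058, 0.61, -0.674], 'position': [0.424, 0.333, 0.113], 'orientation': [-0.002, 1.0, -0.001, 0.005], 'wrist_force': [6.421, -0.622, -19.086], 'width': 0.156}
[-0.1397781  -1.12328459  2.71402585]
w [-0.0114, 0.004, 1.5504] d [-0.0033, -0.0039, -0.0009] rows>= 11
```

play_rows([
  [[0,0,0,0,0,0,0.02],[0,0,0,0,0,0,0.04],[0,0,0,0,0,0,0.04],[0,0,0,0,0,0.03,0.04],[0,0,0,0,0,0.07,0.04],[0,0,0,0,0,0.11,0.04],[0,0,0,0,0,0.15,0.04],[0,0,0.1,-0.01,-0.02,0.16,0.04],[0,0,0.25,-0.02,-0.045,0.16,0.04],[0,0,0.4,-0.02,-0.05,0.16,0.04],[0,0,0.5,-0.02,-0.05,0.16,0.04],[0,0,0.5,-0.02,-0.05,0.16,0.04]],
])

```text
clock: 41.65
position: [0.404, 0.2831, 0.2732]
orientation: [-0.004, 0.969, 0.247, 0.004]
wrist_force: [0.5, -0.5, 0.3]
width: 0.47
```

Run:
```python
from h import *
st();c=cam('wrist'); np.savez('w16.npz',**c); g=c['image'].max(2)
for n,X,ths in(('iso',[.4185,.2395,.157],(40,60)),('sel',[.422,.331,.157],(60,80,95))):
    p=projf(c,X).astype(int); r=45; print(n,p)
    x0,y0,x1,y1=max(p[0]-r,0),max(p[1]-r,0),p[0]+r,p[1]+r
    for th in ths:
        m=np.zeros_like(g); m[y0:y1,x0:x1]=(g[y0:y1,x0:x1]<th)
        cs,_=cv2.findContours(m,0,1); k=max(cs,key=cv2.contourArea)
        P=np.array([plane(c,a,b,.157,True)[:2] for a,b in k[:,0]],np.float32)*1000
        print(n,th,np.round(np.hstack(cv2.minAreaRect(P)),1))
# bystanders & tray from top: difference vs start
t=cam('top'); t0=dict(np.load('top0.npz')); d=cv2.absdiff(t['image'],t0['image']).max(2); m=cv2.morphologyEx((d>45).astype(np.uint8),cv2.MORPH_OPEN,np.ones((3,3)))
n,l,s,ce=cv2.connectedComponentsWithStats(m)
for i in range(1,n):
    if s[i,4]>25: print(s[i],plane(t,*ce[i],.03).round(3))
panels(t)
for a,ce in darkw(t,50,25,(170,170,262,205)): print('dark',a,ce,plane(t,*ce,.062).round(4))
```

```text
{'clock': 41.65, 'q': [-0.628, 0.497, -0.078, 1.667, 0.041, 0.968, -0.221], 'position': [0.404, 0.283, 0.273], 'orientation': [-0.004, 0.969, 0.247, 0.004], 'wrist_force': [0.489, -0.493, 0.312], 'width': 0.47}
iso [269 245]
iso 40 [419.2 245.1  15.6  64.4   8.5]
iso 60 [419.4 244.8  16.1  65.2   8.1]
sel [322 162]
sel 60 [412.1 329.6  13.3  40.4   4.9]
sel 80 [416.7 332.6  39.7  23.   69.4]
sel 95 [417.  332.5  39.7  23.7  69.1]
[    0   165   195   255 22472] [0.184 0.449 0.03 ]
[176 175  12   4  46] [0.621 0.182 0.03 ]
[255 180   7  16  81] [ 0.587 -0.09   0.03 ]
[175 183  13  12 149] [0.579 0.181 0.03 ]
[205 185   5   7  34] [0.582 0.09  0.03 ]
[ 64 194  10  11  59] [0.531 0.566 0.03 ]
[353 196  17  30 164] [ 0.506 -0.432  0.03 ]
[174 198  13   4  47] [0.538 0.18  0.03 ]
[307 198  15  16  84] [ 0.521 -0.276  0.03 ]
[139 219  16  20 142] [0.433 0.285 0.03 ]
[154 224   7   7  40] [0.441 0.252 0.03 ]
[302 237   7  29  98] [ 0.371 -0.251  0.03 ]
[ 20 245  14  22 193] [0.335 0.681 0.03 ]
[ 31 246  25  24 342] [0.327 0.614 0.03 ]
[307 264  11   4  33] [ 0.324 -0.276  0.03 ]
[ 20 268   
[... 465 characters left out ...]
9 -0.811  0.03 ]
[450 308  14   7  62] [ 0.188 -0.751  0.03 ]
[451 314  14  10  66] [ 0.164 -0.753  0.03 ]
[484 316  18  24 207] [ 0.14 -0.86  0.03]
[196 358  16  10  85] [0.01  0.066 0.03 ]
[221 365   5   6  26] [-0.003  0.005  0.03 ]
[182 369   6   7  28] [-0.019  0.126  0.03 ]
[391 413  17   7  60] [-0.133 -0.55   0.03 ]
panel? 0.2298 -0.4364 size 105 60 ang -60.1 px 359 295 rgb [163. 107.  53.]
panel? 0.3590 -0.6923 size 108 59 ang 72.5 px 434 258 rgb [161. 100.  47.]
panel? 0.5841 0.1844 size 103 50 ang -0.3 px 181 187 rgb [150. 107.  66.]
dark [35, 8, 5, 16, 71] [207.07042254 185.36619718] [0.5832 0.0845 0.062 ]
dark [0, 10, 5, 25, 49] [171.53061224 192.57142857] [0.5553 0.2031 0.062 ]
```

```bash
python3 -c "
from h import *
print(env.job_done())"
```

```text
the job is handed in; nothing more can be done
None
```

The job is handed in: all three panels are in the tray, turned over, and the dryer is closed and switched on. It took about 42 s of the 208 s allowed.

**What I did**
- I pulled the tray out to its stop.
- I let each of the three panels tip over the slope's top edge into the tray. The wrist pictures show all three flat with their battens up; the middle one lies about 20° skewed.
- I pushed the tray home, then turned the isolator, and after it the selector. For both controls the torque climbed to about 2.7 N m, so each was against its stop.

**Last checks**
- **Tray:** the handle is at y = 0.0845, where fully home should put it, and the push met about 22 N at the stop.
- **Isolator:** its bar stands at about −82°, as expected for fully on.
- **Selector:** the picture of its bar gave only a rough angle of about −85°. I rely on the stop torque for it.
- **Bystanders:** comparing the top views at start and end showed no change where the jars, bottle, bowl, cup, knife and cork block stand. Part of both views was hidden by the arm, which mostly hid one orange look-alike at the start. I never reached for the look-alikes.

**What disagreed**
- **Fingertip position:** the real fingertips turned out to be about 26 mm behind the reported TCP. My first grip on the tray handle closed on empty air because of this.
- **Wrist force:** while touching the handle top to measure that offset, it reached about 104 N, under the 120 N limit but higher than I intended.
- **Tilt:** the tool was pulled 2–4 mm off each control's axis while turning it, with sideways forces up to about 30 N.

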